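Rack a lens set by size and close it with the upper tier

TASK

Put the lens set away in its rack: stand the three mounted lenses gently in the row of pockets in order of size, each upright, glass up and fully down in the pocket made for it. Then close the rack with the upper tier, all four corner holes over their own posts, so that it rests level on the post shoulders with its handle up.

Things in the scene. Friction and masses are not known exactly. Their poses are not given: they have to be found in the camera images.
- lens_small: The small lens: glass in a round black cell, a plain upright cylinder 24 mm across and 30 mm tall, starting upright, glass up, standing on the table (z 0) in the lane between the grey supply box in front (back face x 0.55, 142 mm tall) and the taller black lamp housing behind (front x 0.68). Origin at the centre of its underside, z up. Under 0.15 kg.
- lens_medium: The medium lens: glass in a round black cell, a plain upright cylinder 36 mm across and 30 mm tall, starting upright, glass up, standing on the table (z 0) in the lane between the grey supply box in front (back face x 0.55, 142 mm tall) and the taller black lamp housing behind (front x 0.68). Origin at the centre of its underside, z up. Under 0.15 kg.
- lens_large: The large lens: glass in a round black cell, a plain upright cylinder 48 mm across and 30 mm tall, starting upright, glass up, standing on the table (z 0) in the lane between the grey supply box in front (back face x 0.55, 142 mm tall) and the taller black lamp housing behind (front x 0.68). Origin at the centre of its underside, z up. Under 0.15 kg.
- lens_rack: The fixed lens rack: dark base plate 92 (x) by 206 (y) by 8 mm, origin at the centre of its underside, z up, standing on a raised breadboard (top at z 50 mm), yaw within 0.1 of 0. Three grey blocks with a pocket each, tops at z 18 mm, in a row along y. Four steel posts at x = +-35, y = +-94 mm: 15 mm thick up to a shoulder at z 56 mm, then a 7 mm pin with tapered tip to z 78 mm.
- pocket_small: The small pocket of the rack for the small lens: round hole 34 mm wide, chamfered mouth, in a grey block 46 mm long in y, at y = 64 mm of the rack. Origin at the centre of the pocket's floor, 8 mm above the rack's origin; 10 mm deep, so a seated lens stands 20 mm proud. Fixed to the rack; same axes.
- pocket_medium: The medium pocket of the rack for the medium lens: round hole 46 mm wide, chamfered mouth, in a grey block 58 mm long in y, at y = 12 mm of the rack. Origin at the centre of the pocket's floor, 8 mm above the rack's origin; 10 mm deep, so a seated lens stands 20 mm proud. Fixed to the rack; same axes.
- pocket_large: The large pocket of the rack for the large lens: round hole 58 mm wide, chamfered mouth, in a grey block 70 mm long in y, at y = -52 mm of the rack. Origin at the centre of the pocket's floor, 8 mm above the rack's origin; 10 mm deep, so a seated lens stands 20 mm proud. Fixed to the rack; same axes. To its right: tall screen (x 0.33 to 0.44, y < -0.26, top z 0.44).
- upper_tier: The loose upper tier, 0.3 kg: dark plate 92 (x) by 206 (y) by 6 mm, origin at the centre of its underside, z up, flat on the breadboard. 11 mm corner holes at x = +-35, y = +-94 mm; two big openings; fits either way round. Handle in the middle: light bar 12 mm in x, 76 mm in y, z 32 to 44 mm, on legs at y = +-31. Seated, its origin is 56 mm over the rack's.

How it is judged:
By the outcome, as a careful person would: the job done as asked, in the order asked, and still so for the second after the job is handed in, with the robot touching nothing.
It also fails if it takes over 99 s, if anything falls off the work surface, if the arm or the gripper's body presses on something with over 40 N, if the wrist force passes 120 N, or if a joint passes its speed limit or range.

ROBOT

A 6-joint arm with a two-finger parallel gripper is mounted at the origin on a cart in front of the work surface, level with it; the furniture and walls round the work are solid. World frame = base frame: x ahead of the robot, y to its left, z up, the work surface at z = 0. Lengths are in m, angles in rad, forces in N, time in s.
With the tool pointing down it reaches from about 0.25 to 0.775 m from the base axis. Payload 4 kg.
Tool frame: the origin (TCP) lies midway between the tips of the shut fingers; the grasp point (between the pads) lies 19 mm behind it; z points along the fingers, y is the direction in which the jaws open and shut (so a half turn about z gives the same grasp; the last joint's range is limited). The gripper opens to 94 mm and grips with 3 to 60 N. Pads are 16 mm wide; open, the fingers measure 119 mm over their backs; the gripper's body (75 mm by 177 mm) begins 78 mm behind the grasp point.
Start: joints at [1.066, 0.087, 1.371, -0, 1.684, -0.103], TCP at [0.215, 0.506, 0.206] pointing down, gripper open.
Joint ranges: [-3.1, 3.1], [-0.76, 2.03], [0.27, 2.55], [-1.08, 4.22], [0.17, 2.65], [-2.57, 2.57]. Speed limits (rad/s): [2.79, 2.79, 3.14, 3.14, 3.14, 3.14].

INTERFACE

Orientations are given as a unit quaternion [x, y, z, w].
In Python, from workcell import manip, cams gives the robot as it stands.
- The arm moves only by the shell command python3 -m pendant 'ROWS' [FORCE]. ROWS is JSON, a list of rows, each a list of 7 numbers: the turn, a rotation vector about the tool's x, y, z in degrees, then the shift along the tool's x, y, z in cm, then the opening, from -1 (shut) to 1 (fully open), so that 0 is half open. A call has 1 to 8 rows; each row is the pose to reach, as a shift and turn from the pose commanded when the call began, along the tool's axes at that moment; what a row does not reach only later rows make up. A row lasts 1/10 s, in which the tool goes at most 50 mm and 8.59 degrees, less where a joint would pass 70% of its speed; a pose out of reach is approached as far as the arm can. A call with a gripper value outside its range is refused whole. The fingers move at their own pace and stop on an object; FORCE is the grip in N (left out, the last holds). Time passes only in rows, so rows that repeat a pose let the fingers close. It gives the time, the measured TCP pose, the force and the opening at its end, in the units of the state.
- manip.get_state(): the state, without advancing time (a new reading comes with each control period).
- cams.capture(name): name is "side" or "top" or "wrist"; returns (picture, depth): 384x512x3 uint8, red, green, blue; 384x512 float32, m along the optical axis (not along the pixel's ray), 0 where there is no reading.
- cams.camera_model(name): a dict with "intrinsics" (3x3 intrinsics, pixels), "cam_to_world" (4x4, takes a point from camera to world coordinates); the wrist camera has in their place "hand_eye" (4x4, takes a point from camera to tool coordinates, whose origin is the TCP and whose axes are the flange's). Camera axes: x right, y down, z forward; pixel columns grow to the right and rows downward; lengths in m; the calibration is good to about 2 mm. A picture is of the moment at which its call begins: read the wrist's pose just before it. camera_model takes no time and is no camera call.
- manip.finish_job(): hands the job in, once; it reports no verdict.
The state is a dict: "time_s": time; "joint_pos": joint angles; "joint_vel": joint speeds; "joint_torque": joint torques, N m; "ee_pos": TCP position; "tool_rot": TCP orientation; "wrist_force": force on the tool from outside, world axes, zero at the start; "ft_torque": the same for the moment, N m; "grip_width": finger opening in m.
Only numpy, scipy, OpenCV 4.12 (cv2) and the standard library are available. Lean on these libraries where they do the work, as an engineer would, in place of code of your own. Each camera call takes 0.05 s, during which the arm holds its last target.

## Working session

There is one attempt and no reset: what is moved stays moved. The work goes in short steps, Python scripts to look and compute and a shell command to move; the robot and the scene stay as the last step left them, time stands still between calls to the robot, and variables do not carry over. Pictures are saved under pics/ and viewed, and the job is handed in when it is done.

```bash
ls; mkdir -p pics
python3 - <<'E'
from workcell import manip,cams
import cv2,numpy as np
print(manip.get_state())
for n in ("side","top","wrist"):
    p,d=cams.capture(n); cv2.imwrite(f"pics/a_{n}.png",p[:,:,::-1]); np.save(f"/tmp/a_{n}.npy",d)
    print(n,cams.camera_model(n))
E
```

```text
pics
{'time_s': 0.0, 'joint_pos': array([ 1.06586204e+00,  8.79403878e-02,  1.37223658e+00, -1.74152381e-05,
        1.68360304e+00, -1.03127133e-01]), 'joint_vel': array([-5.34128162e-04, -4.72817164e-04, -1.19317395e-03,  8.14003310e-05,
        7.76545111e-04,  9.74573831e-04]), 'joint_torque': array([-3.17904305e-04, -3.40186751e+01, -3.02425110e+01,  7.20162713e-02,
        3.30462470e-02, -1.71196853e-04]), 'ee_pos': array([0.21485212, 0.50570313, 0.20432114]), 'tool_rot': array([ 1.99555647e-01,  9.79885885e-01, -1.04610872e-03, -3.19155901e-04]), 'wrist_force': array([ 0.73027488,  0.54418705, -0.24906149]), 'ft_torque': array([ 0.02448057,  0.04627788, -0.00941416]), 'grip_width': 0.09420084981907939}
side {'intrinsics': array([[413.51969011,   0.        , 251.11149897],
       [  0.        , 413.51969011, 191.13664421],
       [  0.        ,   0.        ,   1.        ]]), 'cam_to_world': array([[-0.99090905, -0.11372943,  0.071867  ,  0.48224684],
       [-0.13413697,  0.79422615, -0.5926315 ,  0.55697281],
       [ 0.01032099, -0.59688394, -0.8022612 ,  0.79132092],
      
[... 322 characters left out ...]
37692,  0.02815947, -0.02127933,  0.03758042],
       [ 0.01944701, -0.06381623, -0.99777217,  0.99320148],
       [ 0.        ,  0.        ,  0.        ,  1.        ]])}
wrist {'intrinsics': array([[325.62284066,   0.        , 253.13918259],
       [  0.        , 325.62284066, 198.31519779],
       [  0.        ,   0.        ,   1.        ]]), 'hand_eye': array([[ 5.39429017e-04, -9.61293817e-01, -2.75524784e-01,
         8.03576466e-02],
       [ 9.99999658e-01,  6.91491817e-04, -4.54761179e-04,
        -5.29181018e-04],
       [ 6.27682243e-04, -2.75524444e-01,  9.61293861e-01,
        -1.79489680e-01],
       [ 0.00000000e+00,  0.00000000e+00,  0.00000000e+00,
         1.00000000e+00]])}
```

View pics/a_side.png

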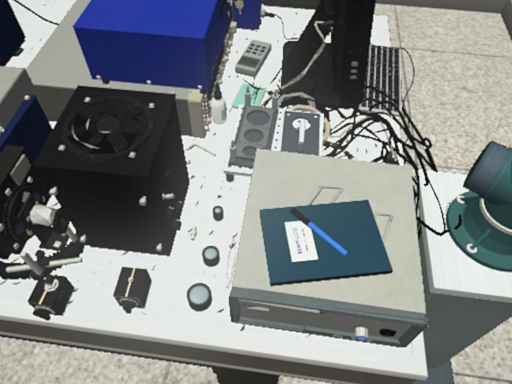

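View pics/a_top.png

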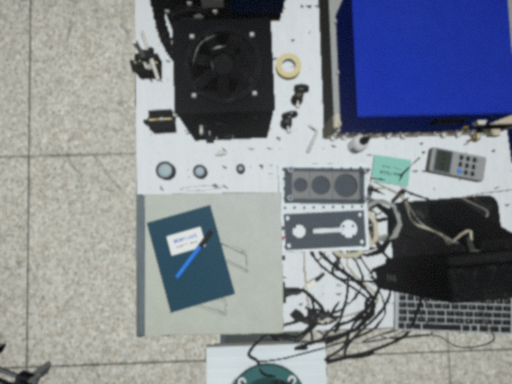

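View pics/a_wrist.png

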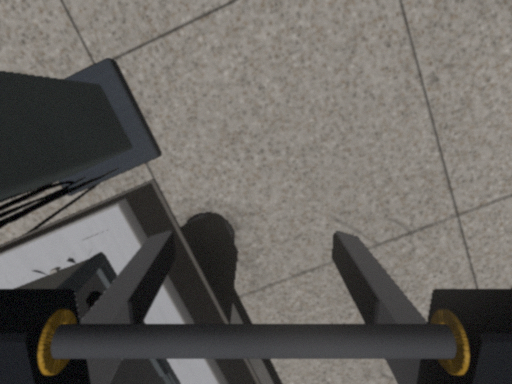

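The side view shows the three lenses in the lane: large (199,296), medium (211,255) and small (218,213). In the top view they are at (165,170), (200,171) and (240,169), with the rack at (325,185) and the tier at (327,230). The wrist camera only sees the floor so far.

```bash
cat > h.py <<'E'
import numpy as np,cv2
from workcell import manip,cams
from scipy.spatial.transform import Rotation as R
def cloud(name,d,T=None):
    m=cams.camera_model(name);K=m["intrinsics"]
    if T is None: T=m["cam_to_world"]
    v,u=np.mgrid[:d.shape[0],:d.shape[1]]
    P=np.stack([(u-K[0,2])/K[0,0]*d,(v-K[1,2])/K[1,1]*d,d],-1)
    W=P@T[:3,:3].T+T[:3,3]; W[d<=0]=np.nan
    return W
def toolT(s):
    T=np.eye(4);T[:3,:3]=R.from_quat(s["tool_rot"]).as_matrix();T[:3,3]=s["ee_pos"];return T
def wristshot(fn):
    s=manip.get_state();p,d=cams.capture("wrist")
    T=toolT(s)@cams.camera_model("wrist")["hand_eye"]
    cv2.imwrite(f"pics/{fn}.png",p[:,:,::-1]);np.save(f"/tmp/{fn}.npy",d);np.save(f"/tmp/{fn}_T.npy",T)
    return p,d,T
def st():
    s=manip.get_state();print("t %.2f"%s["time_s"],"p",s["ee_pos"].round(4),"q",s["tool_rot"].round(4),"rx/yw",R.from_quat(s["tool_rot"]).as_matrix().round(3).tolist(),"F",s["wrist_force"].round(1),"w",round(s["grip_width"],4),"j",s["joint_pos"].round(2));return s
def rel(target,yawdeg=None,s=None):
    "shift in cm along current tool axes to reach world target; jaw (tool y) yaw if given"
    s=s or manip.get_state();Rm=R.from_quat(s["tool_rot"]).as_matrix()
    print("shift cm",(Rm.T@(np.array(target)-s["ee_pos"])*100).round(2))
E
python3 - <<'E'
from h import *
d=np.load("/tmp/a_top.npy");W=cloud("top",d);img=cv2.imread("pics/a_top.png")
for n,(u,v) in dict(L=(165,170),M=(200,171),S=(240,169),rackS=(301,185),rackM=(320,185),rackL=(346,185),tier=(327,238),box=(250,300),boxE=(278,250),lamp=(222,60),lampfr=(225,130),tape=(288,66),bottle=(360,143),blue=(430,60),blueedge=(400,125),clamp=(300,97),table=(210,187),mug=(378,222),black=(440,240)).items():
    print(n,W[v,u].round(3))
# segments of height in lens lane
m=(W[...,2]>0.02)&(W[...,2]<0.045)&(W[...,0]>0.56)&(W[...,0]<0.68)
n,l,s,c=cv2.connectedComponentsWithStats(m.astype(np.uint8))
for i in range(1,n):
    if s[i,4]>8: print(s[i],np.nanmean(W[l==i],0).round(4), np.nanmin(W[l==i],0).round(3),np.nanmax(W[l==i],0).round(3))
# height map text
z=W[...,2]
for lo,hi,nm in((.1,.2,'box'),):
    mm=(z>lo)&(z<hi)&(W[...,0]<.6)&(W[...,0]>.2);print(np.nanpercentile(W[mm],[1,99],axis=0))
big=cv2.resize(img[120:280,120:420],None,fx=2.6,fy=2.6,interpolation=cv2.INTER_CUBIC);cv2.imwrite("pics/a_topz.png",big)
zz=np.nan_to_num(z);cv2.imwrite("pics/a_h.png",cv2.resize(cv2.applyColorMap((np.clip(zz/.4,0,1)*255).astype(np.uint8),cv2.COLORMAP_JET),None,fx=1.5,fy=1.5))
E
```

```text
L [0.617 0.251 0.028]
M [0.612 0.16  0.026]
S [0.614 0.054 0.029]
rackS [ 0.565 -0.102  0.056]
rackM [ 0.563 -0.151  0.059]
rackL [ 0.561 -0.217  0.061]
tier [ 0.427 -0.164  0.055]
box [0.297 0.037 0.14 ]
boxE [ 0.409 -0.031  0.142]
lamp [0.796 0.079 0.288]
lampfr [0.697 0.086 0.122]
tape [ 0.903 -0.087 -0.   ]
bottle [ 0.665 -0.252  0.081]
blue [ 0.783 -0.329  0.299]
blueedge [ 0.674 -0.295  0.222]
clamp [ 0.798 -0.11   0.048]
table [0.571 0.137 0.001]
mug [ 0.463 -0.317 -0.002]
black [ 0.41  -0.476  0.014]
[510 138   2  15  23] [ 0.6629 -0.6811  0.0229] [ 0.642 -0.683  0.02 ] [ 0.68  -0.679  0.028]
[349 141  12  12  40] [ 0.6624 -0.2464  0.033 ] [ 0.652 -0.267  0.021] [ 0.679 -0.239  0.044]
[ 428  147   58   34 1395] [ 0.613  -0.5258  0.0281] [ 0.567 -0.609  0.02 ] [ 0.661 -0.451  0.036]
[156 161  19  18 268] [0.6176 0.2525 0.0284] [0.595 0.229 0.02 ] [0.641 0.276 0.034]
[193 164  14  14 148] [0.6124 0.1615 0.0283] [0.596 0.144 0.022] [0.63  0.178 0.034]
[236 164   9   9  66] [0.6171 0.0537 0.0286] [0.606 0.043 0.021] [0.627 0.064 0.034]
[399 169   8  12  25] [ 0.5893 -0.3784  0.0247] [ 0.573 -0.392  0.02 ] [ 0.603 -0.367  0.032]
[[ 0.22716488 -0.51353065  0.10674458]
 [ 0.54361488  0.29281695  0.19114462]]
```

```bash
echo
```

```text
(no output)
```

View pics/a_topz.png

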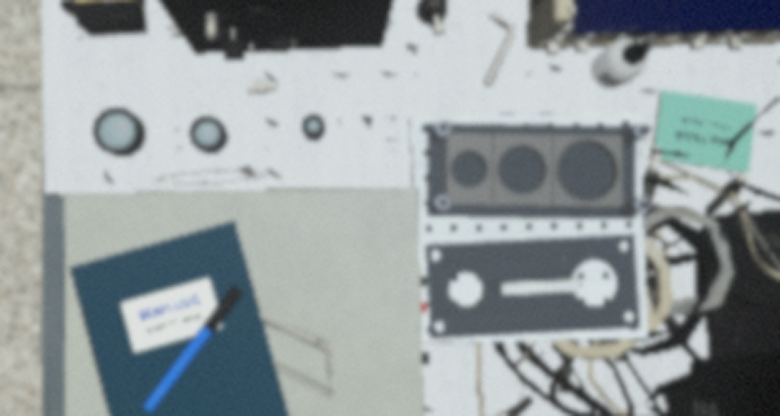

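View pics/a_h.png

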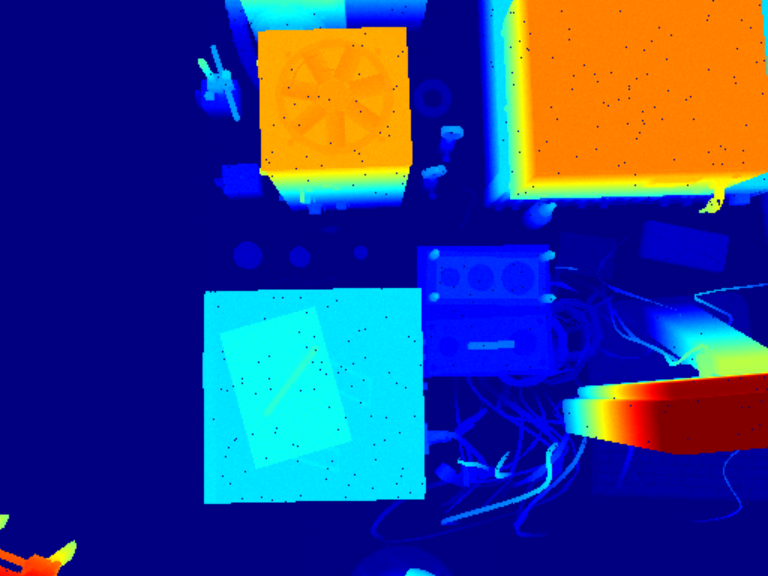

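```bash
python3 -m pendant '[[0,0,0,-4,-0.6,-1.5,1],[0,0,-8,-9,-1.4,-1.5,1],[0,0,-16,-14,-2.2,-1.5,1],[0,0,-23,-19,-3,-1.5,1],[0,0,-23,-24,-3.8,-1.5,1],[0,0,-23,-29,-4.6,-1.5,1],[0,0,-23,-34,-5.4,-1.5,1],[0,0,-23,-39,-6.2,-1.5,1]]'
python3 - <<'E'
from h import *
s=st();rel([.618,.2525,.16])
E
```

```text
time_s: 0.95
ee_pos: [0.5415, 0.3013, 0.2201]
tool_rot: [0.0, 1.0, 0.0, -0.0]
wrist_force: [0.8, 0.8, -0.6]
grip_width: 0.0942
t 0.95 p [0.5415 0.3013 0.2201] q [ 2.e-04  1.e+00  0.e+00 -3.e-04] rx/yw [[-1.0, 0.0, -0.001], [0.0, 1.0, 0.0], [0.001, 0.0, -1.0]] F [ 0.8  0.8 -0.6] w 0.0942 j [ 0.42  0.24  1.16  0.    1.74 -1.15]
shift cm [-7.66 -4.87  6.01]
```

```bash
python3 -m pendant '[[0,0,0,-4,-2.5,2,0.5],[0,0,0,-7.7,-4.9,5,0.5],[0,0,0,-7.7,-4.9,7.5,0.5],[0,0,0,-7.7,-4.9,8,0.5]]'
cat >> h.py <<'E'
def lenscentre(fn,approx,r,ztop=0.03):
    p,d,T=wristshot(fn)
    W=cloud("wrist",d,T)
    m=(np.hypot(W[...,0]-approx[0],W[...,1]-approx[1])<r+.02)&(W[...,2]>ztop-.007)&(W[...,2]<ztop+.007)
    n,l,s,c=cv2.connectedComponentsWithStats(m.astype(np.uint8));i=1+np.argmax(s[1:,4])
    pts=W[l==i]
    (cx,cy),rr=cv2.minEnclosingCircle(pts[:,:2].astype(np.float32))
    print(fn,"n",len(pts),"mean",pts.mean(0).round(4),"encl",round(cx,4),round(cy,4),round(rr,4),"pcmid",((np.percentile(pts,2,axis=0)+np.percentile(pts,98,axis=0))/2).round(4))
E
python3 - <<'E'
from h import *
s=st();lenscentre("b_w",(.618,.2525),.024)
E
```

```text
time_s: 1.35
ee_pos: [0.6156, 0.2515, 0.1344]
tool_rot: [0.001, 1.0, -0.001, -0.005]
wrist_force: [-1.1, -0.1, 1.0]
grip_width: 0.0707
t 1.35 p [0.6156 0.2515 0.1344] q [ 0.0015  1.     -0.0014 -0.0048] rx/yw [[-1.0, 0.003, -0.01], [0.003, 1.0, -0.003], [0.01, -0.003, -1.0]] F [-1.1 -0.1  1. ] w 0.0707 j [ 0.3   0.37  1.17  0.    1.61 -1.27]
b_w n 2101 mean [0.6178 0.2527 0.029 ] encl 0.6186 0.2527 0.024 pcmid [0.6181 0.2527 0.0287]
```

View pics/b_w.png

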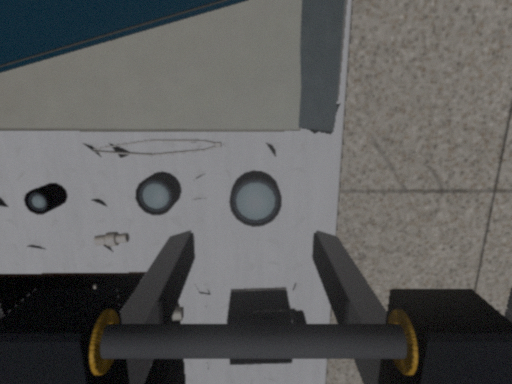

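Large lens is at (255,198) in the wrist view, giving (0.618, 0.2527). The fingers straddle it and have room. I'll go down and take it.

```bash
python3 -m pendant '[[0,0,0,0,0,4,0.5],[0,0,0,0,0,8,0.5],[0,0,0,0,0,10.5,0.5],[0,0,0,0,0,12,0.5],[0,0,0,0,0,12.4,0.5],[0,0,0,0,0,12.4,0.5]]' 10
python3 - <<'E'
from h import *
s=st()
d=np.load("/tmp/b_w.npy");W=cloud("wrist",d,np.load("/tmp/b_w_T.npy"))
for a,r in(((.6125,.1615),.018),((.617,.0537),.012)):
    m=(np.hypot(W[...,0]-a[0],W[...,1]-a[1])<r+.02)&(W[...,2]>.023)&(W[...,2]<.037)
    pts=W[m];print(len(pts),pts.mean(0).round(4),((np.percentile(pts,2,axis=0)+np.percentile(pts,98,axis=0))/2).round(4))
E
```

```text
time_s: 2.0
ee_pos: [0.6175, 0.2545, 0.0179]
tool_rot: [-0.0, 1.0, 0.0, 0.001]
wrist_force: [0.3, -1.1, 0.1]
grip_width: 0.0705
t 2.00 p [0.6175 0.2545 0.0179] q [-3.e-04  1.e+00  4.e-04  9.e-04] rx/yw [[-1.0, -0.001, 0.002], [-0.001, 1.0, 0.001], [-0.002, 0.001, -1.0]] F [ 0.3 -1.1  0.1] w 0.0705 j [ 0.31  0.44  1.31  0.    1.39 -1.27]
1225 [0.6128 0.1619 0.029 ] [0.6128 0.1622 0.0283]
602 [0.6179 0.0548 0.0288] [0.6179 0.0544 0.0277]
```

```bash
python3 -m pendant '[[0,0,0,0,-0.15,0.4,0.5],[0,0,0,0,-0.15,0.45,0.2],[0,0,0,0,-0.15,0.45,-0.1],[0,0,0,0,-0.15,0.45,-0.1],[0,0,0,0,-0.15,0.45,-0.1],[0,0,0,0,-0.15,0.45,-0.1]]' 10; python3 -c "
from h import *
st()"
```

```text
time_s: 2.6
ee_pos: [0.6175, 0.2523, 0.0126]
tool_rot: [0.0, 1.0, 0.0, 0.0]
wrist_force: [-0.5, 0.4, 2.1]
grip_width: 0.0481
t 2.60 p [0.6175 0.2523 0.0126] q [2.e-04 1.e+00 2.e-04 5.e-04] rx/yw [[-1.0, 0.0, 0.001], [0.0, 1.0, 0.0], [-0.001, 0.0, -1.0]] F [-0.5  0.4  2.1] w 0.0481 j [ 0.3   0.44  1.32  0.    1.38 -1.27]
```

```bash
python3 -m pendant '[[0,0,0,0,0,-2,-0.1],[0,0,0,0,0,-6,-0.1],[0,0,0,0,0,-11,-0.1],[0,0,0,0,0,-16,-0.1],[0,0,0,0.5,-3,-19,-0.1],[0,0,0,1.5,-7.5,-20,-0.1],[0,0,0,3,-12,-20,-0.1],[0,0,0,4.5,-16.5,-20,-0.1]]'
python3 - <<'E'
from h import *
st();d=np.load("/tmp/a_top.npy");W=cloud("top",d)
# posts
m=(W[...,2]>.095)&(W[...,2]<.14)&(W[...,0]>.49)&(W[...,0]<.64)&(W[...,1]<-.05)&(W[...,1]>-.3)
n,l,s,c=cv2.connectedComponentsWithStats(m.astype(np.uint8))
for i in range(1,n):
    print(s[i,4],np.nanmean(W[l==i],0).round(4))
m=(W[...,2]>.064)&(W[...,2]<.074)&(W[...,0]>.49)&(W[...,0]<.64)&(W[...,1]<-.05)&(W[...,1]>-.3)
print(W[m].mean(0),np.percentile(W[m],[1,99],axis=0))
E
```

```text
time_s: 3.4
ee_pos: [0.5715, 0.0858, 0.2123]
tool_rot: [-0.0, 1.0, -0.0, 0.0]
wrist_force: [0.9, -0.2, -1.6]
grip_width: 0.0475
t 3.40 p [0.5715 0.0858 0.2123] q [-2.e-04  1.e+00 -1.e-04  4.e-04] rx/yw [[-1.0, -0.0, 0.001], [-0.0, 1.0, -0.0], [-0.001, -0.0, -1.0]] F [ 0.9 -0.2 -1.6] w 0.0475 j [ 0.05  0.15  1.29 -0.    1.7  -1.52]
31 [ 0.6008 -0.068   0.1091]
39 [ 0.5934 -0.2545  0.1081]
30 [ 0.5312 -0.0649  0.1095]
34 [ 0.5236 -0.2513  0.1094]
[ 0.56372006 -0.1531601   0.06777108] [[ 0.52705267 -0.2506458   0.06424961]
 [ 0.59947412 -0.07446938  0.07213601]]
```

```bash
python3 -m pendant '[[0,0,4,0.3,-4,0,-0.1],[0,0,12,0.6,-8,0,-0.1],[0,0,20,0.9,-12,0,-0.1],[0,0,28,1,-16,0,-0.1],[0,0,36,1,-20,0,-0.1],[0,0,44,1,-23,0,-0.1],[0,0,52,1,-23.5,0,-0.1],[0,0,60,1,-23.5,0,-0.1]]'; python3 -c "
from h import *
st()"
```

```text
time_s: 4.2
ee_pos: [0.5614, -0.1496, 0.2111]
tool_rot: [0.504, 0.864, -0.0, -0.001]
wrist_force: [-0.5, 0.3, -0.6]
grip_width: 0.0475
t 4.20 p [ 0.5614 -0.1496  0.2111] q [ 5.039e-01  8.638e-01 -2.000e-04 -7.000e-04] rx/yw [[-0.492, 0.87, -0.001], [0.87, 0.492, 0.0], [0.001, -0.001, -1.0]] F [-0.5  0.3 -0.6] w 0.0475 j [-0.36  0.16  1.28 -0.    1.7  -0.87]
```

```bash
python3 -m pendant '[[0,0,8,0,0,0,-0.1],[0,0,16,0,0,0,-0.1],[0,0,24,0,0,0,-0.1],[0,0,32.3,0,0,0,-0.1],[0,0,32.3,0,0,0,-0.1]]'; python3 -c "
from h import *
st();wristshot('c_w')"
```

```text
time_s: 4.7
ee_pos: [0.5617, -0.1478, 0.2114]
tool_rot: [0.721, 0.693, -0.0, -0.0]
wrist_force: [-0.3, 0.3, -1.1]
grip_width: 0.0478
t 4.70 p [ 0.5617 -0.1478  0.2114] q [ 7.212e-01  6.927e-01 -2.000e-04 -5.000e-04] rx/yw [[0.04, 0.999, -0.001], [0.999, -0.04, 0.0], [0.0, -0.001, -1.0]] F [-0.3  0.3 -1.1] w 0.0478 j [-0.35  0.16  1.28  0.    1.7  -0.31]
```

View pics/c_w.png

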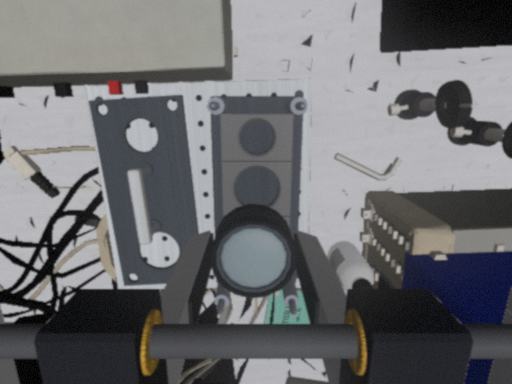

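The wrist view shows the tier at left, with its handle at (138,205), and the rack in the centre, with posts at (217,105), (298,105), (221,303) and (292,303). The small and medium pockets are at (257,137) and (257,187), and the large lens is held.

```bash
cat >> h.py <<'E'
from scipy.optimize import least_squares
def rackfit(fn):
    d=np.load(f"/tmp/{fn}.npy");T=np.load(f"/tmp/{fn}_T.npy");W=cloud("wrist",d,T)
    c=np.array([.5623,-.1597]);yaw=-.04
    def loc(W,c,yaw):
        x=W[...,0]-c[0];y=W[...,1]-c[1];return np.cos(yaw)*x+np.sin(yaw)*y,-np.sin(yaw)*x+np.cos(yaw)*y
    for it in range(3):
        X,Y=loc(W,c,yaw);A=[];B=[]
        for sx in(-1,1):
            for sy in(-1,1):
                m=(np.hypot(X-sx*.035,Y-sy*.094)<.012)&(W[...,2]>.11)&(W[...,2]<.135)
                if m.sum()>15:
                    q=W[m][:,:2];ctr=(np.percentile(q,3,axis=0)+np.percentile(q,97,axis=0))/2
                    A.append((sx*.035,sy*.094));B.append(ctr)
                    if it==2: print("post",sx,sy,m.sum(),ctr.round(4),W[m][:,2].max().round(4))
        for nm,y0,r in(("S",.064,.017),("M",.012,.023),("L",-.052,.029)):
            m=(np.hypot(X,Y-y0)<r+.004)&(W[...,2]<.0635)&(W[...,2]>.05)
            if m.sum()>60 and it==2:
                q=W[m];print("pocket",nm,m.sum(),q.mean(0).round(4),((np.percentile(q,1,axis=0)+np.percentile(q,99,axis=0))/2).round(4),np.ptp(q,axis=0).round(3))
        A=np.array(A);B=np.array(B)
        if len(A)<2:break
        f=lambda p:(np.c_[np.cos(p[2])*A[:,0]-np.sin(p[2])*A[:,1]+p[0],np.sin(p[2])*A[:,0]+np.cos(p[2])*A[:,1]+p[1]]-B).ravel()
        r=least_squares(f,[*c,yaw]);c=r.x[:2];yaw=r.x[2]
    print("rack",c.round(4),"yaw",yaw.round(4),"res mm",(r.fun*1e3).round(1))
    for nm,y0 in(("S",.064),("M",.012),("L",-.052)): print(nm,(c+np.array([-np.sin(yaw),np.cos(yaw)])*y0).round(4))
E
python3 -c "
from h import *
rackfit('c_w')
d=np.load('/tmp/c_w.npy');W=cloud('wrist',d,np.load('/tmp/c_w_T.npy'))
m=(W[...,2]>.075)&(W[...,2]<.105)&(W[...,0]<.49)&(W[...,0]>.38)&(W[...,1]<-.05)&(W[...,1]>-.26)
q=W[m];print('handle',len(q),q.mean(0),np.percentile(q,[2,98],axis=0))
m=(np.abs(W[...,2]-.068)<.003)&(abs(W[...,0]-.562)<.06)&(abs(W[...,1]+.1)<.06);print('block z',W[m].mean(0))
for u,v in((257,137),(257,187),(255,255),(240,290)): print(u,v,W[v,u].round(4))
"
```

```text
post -1 -1 93 [ 0.5257 -0.2533] 0.1293
post -1 1 72 [ 0.5334 -0.0675] 0.1289
post 1 -1 93 [ 0.5952 -0.2562] 0.1285
post 1 1 76 [ 0.6026 -0.0703] 0.1294
pocket S 918 [ 0.5668 -0.0991  0.0584] [ 0.5669 -0.0992  0.0593] [0.033 0.033 0.007]
pocket M 1376 [ 0.5648 -0.1507  0.0584] [ 0.5646 -0.1503  0.0591] [0.045 0.042 0.008]
rack [ 0.5642 -0.1618] yaw -0.0409 res mm [-0.3 -1.  -0.3  1.   0.2 -1.   0.4  1. ]
S [ 0.5668 -0.0979]
M [ 0.5647 -0.1499]
L [ 0.5621 -0.2138]
handle 1131 [ 0.45256327 -0.15710485  0.0925925 ] [[ 0.44585893 -0.19407889  0.07896361]
 [ 0.45735775 -0.1223251   0.09559844]]
block z [ 0.56584904 -0.11155208  0.06817504]
257 137 [ 0.5671 -0.0992  0.0591]
257 187 [ 0.5652 -0.1512  0.0581]
255 255 [ 0.5626 -0.1466  0.2288]
240 290 [ 0.5532 -0.1691  0.2269]
```

```bash
python3 -m pendant '[[0,0,0,-4,0.2,0,-0.1],[0,0,0,-6.6,0.3,3,-0.1],[0,0,0,-6.6,0.3,7,-0.1],[0,0,0,-6.6,0.3,10,-0.1],[0,0,0,-6.6,0.3,12,-0.1],[0,0,0,-6.6,0.3,12.4,-0.1],[0,0,0,-6.6,0.3,12.4,-0.1]]'; python3 -c "
from h import *
st();wristshot('d_w')"
```

```text
time_s: 5.45
ee_pos: [0.5619, -0.2137, 0.0873]
tool_rot: [0.721, 0.693, -0.0, -0.001]
wrist_force: [0.5, 0.3, -1.2]
grip_width: 0.0477
t 5.45 p [ 0.5619 -0.2137  0.0873] q [ 7.207e-01  6.932e-01 -3.000e-04 -8.000e-04] rx/yw [[0.039, 0.999, -0.002], [0.999, -0.039, 0.001], [0.001, -0.002, -1.0]] F [ 0.5  0.3 -1.2] w 0.0477 j [-0.46  0.25  1.42  0.    1.47 -0.42]
```

View pics/d_w.png

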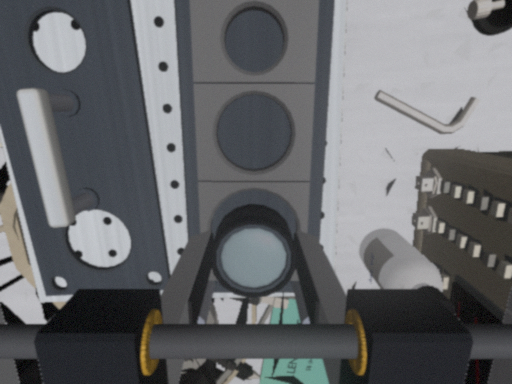

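The lens at (254,250) is centred over the large pocket. Lowering slowly.

```bash
python3 -m pendant '[[0,0,0,0,0,0.5,-0.1],[0,0,0,0,0,0.9,-0.1],[0,0,0,0,0,1.2,-0.1],[0,0,0,0,0,1.4,-0.1],[0,0,0,0,0,1.55,-0.1],[0,0,0,0,0,1.55,-0.1]]'; python3 -c "
from h import *
st()"
```

```text
time_s: 6.1
ee_pos: [0.5621, -0.2138, 0.0722]
tool_rot: [0.721, 0.693, -0.0, -0.0]
wrist_force: [-0.1, -0.3, -1.0]
grip_width: 0.0477
t 6.10 p [ 0.5621 -0.2138  0.0722] q [ 7.213e-01  6.926e-01 -1.000e-04 -2.000e-04] rx/yw [[0.04, 0.999, -0.0], [0.999, -0.04, 0.0], [0.0, -0.0, -1.0]] F [-0.1 -0.3 -1. ] w 0.0477 j [-0.46  0.26  1.44  0.    1.44 -0.42]
```

```bash
python3 -m pendant '[[0,0,0,0,0,0.1,-0.1],[0,0,0,0,0,0.15,-0.1],[0,0,0,0,0,0.18,-0.1],[0,0,0,0,0,0.18,-0.1]]'; python3 -c "
from h import *
st()"
```

```text
time_s: 6.5
ee_pos: [0.5623, -0.2139, 0.0707]
tool_rot: [0.721, 0.693, 0.0, 0.0]
wrist_force: [-0.0, 0.2, -0.8]
grip_width: 0.0476
t 6.50 p [ 0.5623 -0.2139  0.0707] q [0.7213 0.6926 0.     0.    ] rx/yw [[0.041, 0.999, 0.0], [0.999, -0.041, 0.0], [0.0, 0.0, -1.0]] F [-0.   0.2 -0.8] w 0.0476 j [-0.46  0.26  1.44  0.    1.44 -0.42]
```

```bash
python3 -m pendant '[[0,0,0,0,0,0.05,-0.1],[0,0,0,0,0,0.05,-0.1]]';  python3 -m pendant '[[0,0,0,0,0,0.05,-0.1],[0,0,0,0,0,0.05,-0.1]]'
```

```text
time_s: 6.7
ee_pos: [0.5624, -0.2139, 0.0707]
tool_rot: [0.721, 0.693, 0.0, 0.0]
wrist_force: [0.2, 0.3, 1.1]
grip_width: 0.0472
time_s: 6.9
ee_pos: [0.5624, -0.2139, 0.0706]
tool_rot: [0.721, 0.693, 0.0, 0.0]
wrist_force: [-2.2, 0.7, 5.4]
grip_width: 0.0475
```

```bash
python3 -m pendant '[[0,0,0,0,0,0,0.05],[0,0,0,0,0,0,0.2],[0,0,0,0,0,0,0.4],[0,0,0,0,0,0,0.4],[0,0,0,0,0,-2,0.4],[0,0,0,0,0,-6,0.4],[0,0,0,0,0,-11,0.4],[0,0,0,1,0,-15,0.4]]'; python3 -c "
from h import *
st()
wristshot('e_w')"
```

```text
time_s: 7.7
ee_pos: [0.5628, -0.2048, 0.222]
tool_rot: [0.722, 0.692, 0.0, 0.001]
wrist_force: [0.4, -0.4, 1.0]
grip_width: 0.0659
t 7.70 p [ 0.5628 -0.2048  0.222 ] q [7.218e-01 6.921e-01 1.000e-04 9.000e-04] rx/yw [[0.042, 0.999, 0.001], [0.999, -0.042, -0.001], [-0.001, 0.001, -1.0]] F [ 0.4 -0.4  1. ] w 0.0659 j [-0.44  0.19  1.22 -0.    1.73 -0.4 ]
```

View pics/e_w.png

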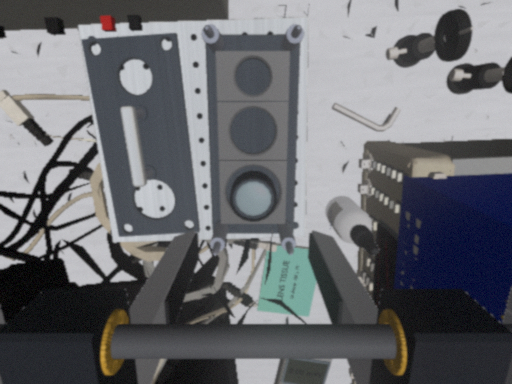

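```bash
python3 -m pendant '[[0,0,-8,3,0,0,0.3],[0,0,-16.5,7,0,0,0.3],[0,0,-25,11.5,0,0,0.3],[0,0,-33.5,16,0,0,0.3],[0,0,-42,20.5,0,0,0.3],[0,0,-50,25,0,0,0.3],[0,0,-58.5,29,0,0,0.3],[0,0,-67,32,0,0,0.3]]'
python3 - <<'E'
from h import *
st();rackfit('e_w');rel([.6128,.1621,.13])
W=cloud('wrist',np.load('/tmp/e_w.npy'),np.load('/tmp/e_w_T.npy'))
m=(np.hypot(W[...,0]-.562,W[...,1]+.214)<.026)&(W[...,2]>.08);q=W[m];A=np.c_[q[:,:2]-q[:,:2].mean(0),np.ones(len(q))]
print('L lens',q.mean(0).round(4),np.percentile(q[:,2],[5,50,95]).round(4),np.linalg.lstsq(A,q[:,2],rcond=None)[0].round(4))
E
```

```text
time_s: 8.55
ee_pos: [0.5753, 0.1185, 0.2192]
tool_rot: [0.215, 0.977, 0.0, -0.0]
wrist_force: [0.3, -0.7, -0.2]
grip_width: 0.0612
t 8.55 p [0.5753 0.1185 0.2192] q [ 2.152e-01  9.766e-01  3.000e-04 -1.000e-04] rx/yw [[-0.907, 0.42, -0.0], [0.42, 0.907, 0.001], [0.0, 0.0, -1.0]] F [ 0.3 -0.7 -0.2] w 0.0612 j [ 0.11  0.17  1.25  0.    1.72 -1.03]
post -1 -1 78 [ 0.5258 -0.2537] 0.1293
post -1 1 97 [ 0.5334 -0.068 ] 0.1296
post 1 -1 76 [ 0.5951 -0.2568] 0.1289
post 1 1 96 [ 0.6025 -0.0706] 0.1292
pocket S 998 [ 0.5668 -0.0982  0.0583] [ 0.5669 -0.0982  0.0591] [0.034 0.033 0.008]
pocket M 1605 [ 0.5647 -0.1508  0.0584] [ 0.5648 -0.1511  0.0592] [0.046 0.046 0.008]
pocket L 455 [ 0.5616 -0.2017  0.0587] [ 0.5621 -0.207   0.0599] [0.058 0.041 0.007]
rack [ 0.5642 -0.1623] yaw -0.0403 res mm [-0.4 -1.1 -0.4  1.   0.3 -0.8  0.5  0.8]
S [ 0.5668 -0.0983]
M [ 0.5647 -0.1503]
L [ 0.5621 -0.2142]
shift cm [-1.57  5.53  8.93]
L lens [ 0.5625 -0.2151  0.0871] [0.0849 0.0872 0.089 ] [ 0.0018 -0.0141  0.0871]
```

```bash
python3 -m pendant '[[0,0,-8,0.5,2,0,0.3],[0,0,-16.5,0.5,4,0,0.3],[0,0,-24.8,-0.5,5,1,0.3],[0,0,-24.8,-1.6,5.5,4,0.3],[0,0,-24.8,-1.6,5.5,7.5,0.3],[0,0,-24.8,-1.6,5.5,9,0.3],[0,0,-24.8,-1.6,5.5,9,0.3]]'; python3 -c "
from h import *
st();lenscentre('f_w',(.6128,.1621),.018)"
```

```text
time_s: 9.25
ee_pos: [0.6116, 0.1584, 0.1259]
tool_rot: [0.005, 1.0, -0.001, -0.004]
wrist_force: [-0.8, -0.1, 0.5]
grip_width: 0.0612
t 9.25 p [0.6116 0.1584 0.1259] q [ 4.6e-03  1.0e+00 -5.0e-04 -3.5e-03] rx/yw [[-1.0, 0.009, -0.007], [0.009, 1.0, -0.001], [0.007, -0.001, -1.0]] F [-0.8 -0.1  0.5] w 0.0612 j [ 0.16  0.3   1.28  0.    1.57 -1.4 ]
f_w n 1257 mean [0.6128 0.1612 0.029 ] encl 0.6134 0.161 0.018 pcmid [0.6129 0.1611 0.0287]
```

View pics/f_w.png

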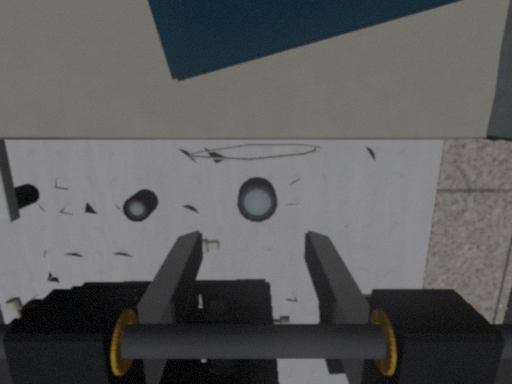

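The medium lens at (257,200) is centred between the fingers.

```bash
python3 -m pendant '[[0,0,0,0,0,4,0.2],[0,0,0,0,0,8,0.2],[0,0,0,0,0,10.3,0.2],[0,0,0,0,0,11.2,0.2],[0,0,0,0,0,11.2,0.2],[0,0,0,0,0,11.2,0.2]]'; python3 -c "
from h import *
st()"
```

```text
time_s: 9.9
ee_pos: [0.6156, 0.159, 0.0206]
tool_rot: [0.005, 1.0, 0.0, 0.002]
wrist_force: [-0.3, 0.2, -0.0]
grip_width: 0.0563
t 9.90 p [0.6156 0.159  0.0206] q [4.6e-03 1.0e+00 4.0e-04 2.4e-03] rx/yw [[-1.0, 0.009, 0.005], [0.009, 1.0, 0.001], [-0.005, 0.001, -1.0]] F [-0.3  0.2 -0. ] w 0.0563 j [ 0.16  0.37  1.4   0.    1.36 -1.4 ]
```

```bash
python3 -m pendant '[[0,0,0,0.1,0.2,0.5,0.2],[0,0,0,0.1,0.2,0.75,0.1],[0,0,0,0.1,0.2,0.75,-0.1],[0,0,0,0.1,0.2,0.75,-0.35],[0,0,0,0.1,0.2,0.75,-0.35],[0,0,0,0.1,0.2,0.75,-0.35]]' 10; python3 -c "
from h import *
st()"
```

```text
time_s: 10.5
ee_pos: [0.6128, 0.1608, 0.0104]
tool_rot: [0.005, 1.0, 0.0, 0.0]
wrist_force: [0.2, 0.6, -0.2]
grip_width: 0.0354
t 10.50 p [0.6128 0.1608 0.0104] q [4.5e-03 1.0e+00 1.0e-04 1.0e-04] rx/yw [[-1.0, 0.009, 0.0], [0.009, 1.0, 0.0], [-0.0, 0.0, -1.0]] F [ 0.2  0.6 -0.2] w 0.0354 j [ 0.17  0.38  1.42  0.    1.35 -1.39]
```

Gripped 2.5 mm too low, so the tips would touch the block on seating. I'll re-grip higher.

```bash
python3 -m pendant '[[0,0,0,0,0,0,-0.1],[0,0,0,0,0,0,-0.1],[0,0,0,0,0,-0.25,-0.1],[0,0,0,0,0,-0.3,-0.15],[0,0,0,0,0,-0.3,-0.35],[0,0,0,0,0,-0.3,-0.35],[0,0,0,0,0,-0.3,-0.35]]' 10; python3 -c "
from h import *
st()"
```

```text
time_s: 11.2
ee_pos: [0.6129, 0.1608, 0.0135]
tool_rot: [0.005, 1.0, 0.0, 0.0]
wrist_force: [-0.4, 0.5, 1.8]
grip_width: 0.0359
t 11.20 p [0.6129 0.1608 0.0135] q [4.6e-03 1.0e+00 1.0e-04 3.0e-04] rx/yw [[-1.0, 0.009, 0.001], [0.009, 1.0, 0.0], [-0.001, 0.0, -1.0]] F [-0.4  0.5  1.8] w 0.0359 j [ 0.17  0.38  1.41  0.    1.35 -1.39]
```

```bash
python3 -m pendant '[[0,0,0,0,0,-2,-0.35],[0,0,0,0,0,-6,-0.35],[0,0,0,0,0,-11,-0.35],[0,0,0,0,0,-16,-0.35],[0,0,0,2,-2,-19,-0.35],[0,0,0,4,-6,-20,-0.35],[0,0,8,4.8,-10,-20,-0.35],[0,0,16,4.8,-14.5,-20,-0.35]]'; python3 -m pendant '[[0,0,8.5,0.1,-3,0,-0.35],[0,0,17,0.1,-6,0,-0.35],[0,0,25.5,0.1,-9,0,-0.35],[0,0,34,0.1,-12,0,-0.35],[0,0,42.5,0.1,-14,0,-0.35],[0,0,51,0.1,-15,0,-0.35],[0,0,59.5,0.1,-15,0,-0.35],[0,0,68,0.1,-15,0,-0.35]]'; python3 -c "
from h import *
st();rel([.5647,-.1503,.09])"
```

```text
time_s: 12.0
ee_pos: [0.5624, 0.0157, 0.2143]
tool_rot: [0.145, 0.989, 0.0, 0.001]
wrist_force: [0.6, -0.2, -0.2]
grip_width: 0.0354
time_s: 12.8
ee_pos: [0.5193, -0.1278, 0.2127]
tool_rot: [0.675, 0.738, -0.0, -0.0]
wrist_force: [-0.1, 0.3, -1.1]
grip_width: 0.0357
t 12.80 p [ 0.5193 -0.1278  0.2127] q [ 6.752e-01  7.376e-01 -1.000e-04 -5.000e-04] rx/yw [[-0.088, 0.996, -0.001], [0.996, 0.088, 0.0], [0.001, -0.001, -1.0]] F [-0.1  0.3 -1.1] w 0.0357 j [-0.35  0.05  1.39  0.    1.7  -0.44]
shift cm [-2.65  4.33 12.26]
```

```bash
python3 -m pendant '[[0,0,7.4,-1.5,2.5,0,-0.35],[0,0,7.4,-2.65,4.33,2,-0.35],[0,0,7.4,-2.65,4.33,6,-0.35],[0,0,7.4,-2.65,4.33,10,-0.35],[0,0,7.4,-2.65,4.33,11.8,-0.35],[0,0,7.4,-2.65,4.33,12.2,-0.35],[0,0,7.4,-2.65,4.33,12.2,-0.35],[0,0,7.4,-2.65,4.33,12.2,-0.35]]'; python3 -c "
from h import *
st();wristshot('g_w')"
```

```text
time_s: 13.6
ee_pos: [0.5665, -0.15, 0.0931]
tool_rot: [0.719, 0.695, 0.001, 0.001]
wrist_force: [0.0, 0.6, -0.0]
grip_width: 0.0357
t 13.60 p [ 0.5665 -0.15    0.0931] q [7.188e-01 6.952e-01 7.000e-04 1.400e-03] rx/yw [[0.033, 0.999, 0.003], [0.999, -0.033, -0.001], [-0.001, 0.003, -1.0]] F [ 0.   0.6 -0. ] w 0.0357 j [-0.36  0.21  1.46  0.    1.47 -0.32]
```

View pics/g_w.png

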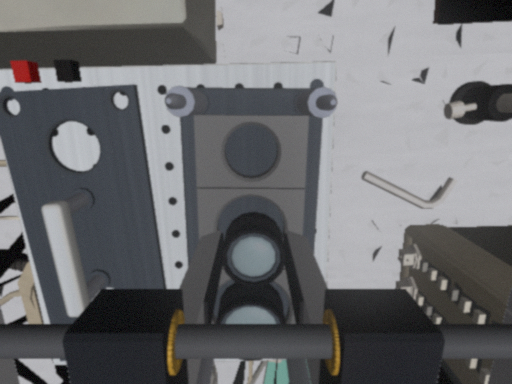

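Medium lens at (253,255) over the medium pocket, about 1.5 mm off in x. I'll correct that and lower.

```bash
python3 -m pendant '[[0,0,0,0,-0.15,0.5,-0.35],[0,0,0,0,-0.15,1,-0.35],[0,0,0,0,-0.15,1.4,-0.35],[0,0,0,0,-0.15,1.7,-0.35],[0,0,0,0,-0.15,1.9,-0.35],[0,0,0,0,-0.15,1.9,-0.35]]'; python3 -c "
from h import *
st()"
```

```text
time_s: 14.25
ee_pos: [0.5637, -0.1495, 0.0719]
tool_rot: [0.719, 0.695, -0.0, -0.0]
wrist_force: [0.2, -0.4, -1.0]
grip_width: 0.0357
t 14.25 p [ 0.5637 -0.1495  0.0719] q [ 7.189e-01  6.952e-01 -1.000e-04 -2.000e-04] rx/yw [[0.034, 0.999, -0.0], [0.999, -0.034, 0.0], [0.0, -0.0, -1.0]] F [ 0.2 -0.4 -1. ] w 0.0357 j [-0.36  0.22  1.48  0.    1.43 -0.32]
```

```bash
python3 -m pendant '[[0,0,0,0,0,0.05,-0.35],[0,0,0,0,0,0.05,-0.35]]';  python3 -m pendant '[[0,0,0,0,0,0.05,-0.35],[0,0,0,0,0,0.05,-0.35]]'
```

```text
time_s: 14.45
ee_pos: [0.5639, -0.1495, 0.0717]
tool_rot: [0.719, 0.695, 0.0, 0.0]
wrist_force: [0.2, 0.5, -0.8]
grip_width: 0.0353
time_s: 14.65
ee_pos: [0.564, -0.1496, 0.0715]
tool_rot: [0.719, 0.695, 0.0, 0.0]
wrist_force: [0.2, 0.7, 1.2]
grip_width: 0.0358
```

```bash
python3 -m pendant '[[0,0,0,0,0,0.03,-0.35],[0,0,0,0,0,0.03,-0.1],[0,0,0,0,0,0.03,0.1],[0,0,0,0,0,0.03,0.15],[0,0,0,0,0,-2,0.15],[0,0,0,0,0,-6,0.15],[0,0,0,0,0,-11,0.15],[0,0,0,2,0,-14.5,0.15]]'
python3 - <<'E'
from h import *
st();wristshot('i_w');rackfit('i_w')
W=cloud('wrist',np.load('/tmp/i_w.npy'),np.load('/tmp/i_w_T.npy'))
for c,r in(((.562,-.214),.026),((.5647,-.1503),.02)):
    m=(np.hypot(W[...,0]-c[0],W[...,1]-c[1])<r)&(W[...,2]>.08)&(W[...,2]<.1);q=W[m]
    if len(q)<50: continue
    A=np.c_[q[:,:2]-q[:,:2].mean(0),np.ones(len(q))]
    print('lens',len(q),q.mean(0).round(4),np.percentile(q[:,2],[5,50,95]).round(4),np.linalg.lstsq(A,q[:,2],rcond=None)[0].round(4))
E
```

```text
time_s: 15.45
ee_pos: [0.565, -0.1313, 0.2193]
tool_rot: [0.72, 0.694, 0.0, 0.002]
wrist_force: [-0.5, 0.3, 0.2]
grip_width: 0.0541
t 15.45 p [ 0.565  -0.1313  0.2193] q [7.199e-01 6.941e-01 4.000e-04 1.700e-03] rx/yw [[0.037, 0.999, 0.003], [0.999, -0.037, -0.002], [-0.002, 0.003, -1.0]] F [-0.5  0.3  0.2] w 0.0541 j [-0.33  0.15  1.27 -0.    1.71 -0.29]
post -1 -1 82 [ 0.5259 -0.2534] 0.1288
post -1 1 67 [ 0.5331 -0.067 ] 0.1287
post 1 -1 83 [ 0.5953 -0.2562] 0.1281
post 1 1 65 [ 0.6025 -0.07  ] 0.1288
pocket S 831 [ 0.5668 -0.0995  0.0584] [ 0.5669 -0.0995  0.0593] [0.033 0.033 0.007]
pocket M 333 [ 0.567  -0.1427  0.0588] [ 0.5649 -0.1471  0.06  ] [0.046 0.037 0.007]
pocket L 369 [ 0.5613 -0.2036  0.0589] [ 0.5621 -0.2082  0.0601] [0.057 0.038 0.008]
rack [ 0.5642 -0.1616] yaw -0.0391 res mm [-0.3 -0.8 -0.2  0.7  0.2 -0.8  0.3  0.9]
S [ 0.5667 -0.0977]
M [ 0.5646 -0.1497]
L [ 0.5622 -0.2136]
lens 1532 [ 0.5625 -0.2144  0.087 ] [0.0846 0.0872 0.089 ] [-0.0019 -0.0244  0.087 ]
lens 985 [ 0.5641 -0.1503  0.0871] [0.0848 0.0872 0.0889] [-0.0015 -0.0232  0.0871]
```

View pics/i_w.png

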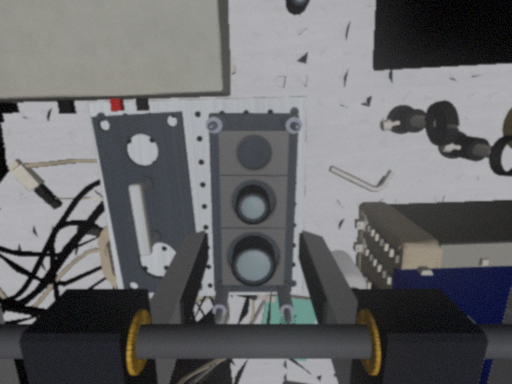

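Medium lens at (253,205) and large at (253,260) are seated with tops at z 0.087. On to the small one.

```bash
python3 -m pendant '[[0,0,-8.5,3,0,0,0],[0,0,-17,6,0,0,0],[0,0,-25.5,9,-0.5,0,0],[0,0,-34,12,-0.7,0,0],[0,0,-42.5,15,-0.7,0,0],[0,0,-51,17,-0.7,0,0],[0,0,-59.5,18,-0.7,0,0],[0,0,-68,18.8,-0.7,0,0]]'; python3 -c "
from h import *
st();rel([.6179,.0545,.13])"
```

```text
time_s: 16.3
ee_pos: [0.5637, 0.0597, 0.2157]
tool_rot: [0.204, 0.979, 0.0, -0.0]
wrist_force: [-0.2, -0.1, 0.2]
grip_width: 0.0469
t 16.30 p [0.5637 0.0597 0.2157] q [ 2.035e-01  9.791e-01  0.000e+00 -2.000e-04] rx/yw [[-0.917, 0.399, -0.0], [0.399, 0.917, 0.0], [0.0, -0.0, -1.0]] F [-0.2 -0.1  0.2] w 0.0469 j [ 0.01  0.12  1.31  0.    1.71 -1.16]
shift cm [-5.19  1.68  8.57]
```

```bash
python3 -m pendant '[[0,0,-8,-0.5,0.5,0,0],[0,0,-16,-1.5,0.8,0,0],[0,0,-23.5,-3.5,1.2,1,0],[0,0,-23.5,-5.2,1.7,4,0],[0,0,-23.5,-5.2,1.7,7.5,0],[0,0,-23.5,-5.2,1.7,8.6,0],[0,0,-23.5,-5.2,1.7,8.6,0],[0,0,-23.5,-5.2,1.7,8.6,0]]'; python3 -c "
from h import *
st();lenscentre('j_w',(.6179,.0545),.012)"
```

```text
time_s: 17.1
ee_pos: [0.6187, 0.0531, 0.1316]
tool_rot: [0.004, 1.0, 0.0, 0.001]
wrist_force: [-0.3, -0.8, 0.2]
grip_width: 0.0469
t 17.10 p [0.6187 0.0531 0.1316] q [3.6e-03 1.0e+00 1.0e-04 9.0e-04] rx/yw [[-1.0, 0.007, 0.002], [0.007, 1.0, 0.0], [-0.002, 0.0, -1.0]] F [-0.3 -0.8  0.2] w 0.0469 j [-0.01  0.27  1.31  0.    1.56 -1.57]
j_w n 550 mean [0.6178 0.0532 0.029 ] encl 0.6183 0.0532 0.012 pcmid [0.618 0.053 0.028]
```

View pics/j_w.png

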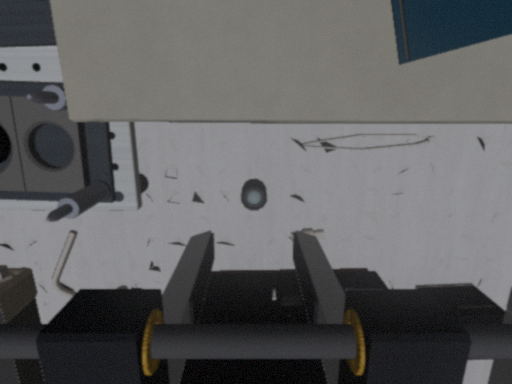

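Small lens at (254,195) is centred. Descending.

```bash
python3 -m pendant '[[0,0,0,0,0,4,0],[0,0,0,0,0,8,0],[0,0,0,0,0,10.3,0],[0,0,0,0,0,11.2,0],[0,0,0,0,0,11.3,0],[0,0,0,0,0,11.3,0],[0,0,0,0,0,11.3,0]]'; python3 -c "
from h import *
st()"
```

```text
time_s: 17.85
ee_pos: [0.6202, 0.0531, 0.02]
tool_rot: [0.004, 1.0, 0.0, 0.002]
wrist_force: [0.1, 0.4, 0.1]
grip_width: 0.0467
t 17.85 p [0.6202 0.0531 0.02  ] q [0.0037 1.     0.     0.0024] rx/yw [[-1.0, 0.007, 0.005], [0.007, 1.0, 0.0], [-0.005, 0.0, -1.0]] F [0.1 0.4 0.1] w 0.0467 j [-0.01  0.34  1.44  0.    1.35 -1.57]
```

```bash
python3 -m pendant '[[0,0,0,0,0,0.3,0],[0,0,0,0,0,0.4,0],[0,0,0,0,0,0.4,0]]'; python3 -c "
from h import *
st()"
```

```text
time_s: 18.15
ee_pos: [0.6183, 0.053, 0.0133]
tool_rot: [0.004, 1.0, 0.0, 0.0]
wrist_force: [0.3, 0.2, 0.7]
grip_width: 0.0468
t 18.15 p [0.6183 0.053  0.0133] q [3.7e-03 1.0e+00 0.0e+00 1.0e-04] rx/yw [[-1.0, 0.007, 0.0], [0.007, 1.0, 0.0], [-0.0, 0.0, -1.0]] F [0.3 0.2 0.7] w 0.0468 j [-0.01  0.35  1.45  0.    1.34 -1.57]
```

```bash
python3 -m pendant '[[0,0,0,0,0,0,-0.3],[0,0,0,0,0,0,-0.6],[0,0,0,0,0,0,-0.6],[0,0,0,0,0,0,-0.6],[0,0,0,0,0,0,-0.6]]' 10; python3 -m pendant '[[0,0,0,0,0,-2,-0.6],[0,0,0,0,0,-6,-0.6],[0,0,0,0,0,-11,-0.6],[0,0,0,1,0,-16,-0.6],[0,0,0,3,-1,-19,-0.6],[0,0,8,5,-4,-20,-0.6],[0,0,16,5.2,-8,-20,-0.6],[0,0,24.5,5.2,-12,-20,-0.6]]'; python3 -c "
from h import *
st();rel([.5667,-.098,.09])"
```

```text
time_s: 18.65
ee_pos: [0.6183, 0.0531, 0.0132]
tool_rot: [0.004, 1.0, 0.0, 0.0]
wrist_force: [0.1, 0.0, 0.1]
grip_width: 0.0236
time_s: 19.45
ee_pos: [0.5651, -0.0673, 0.2147]
tool_rot: [0.218, 0.976, 0.0, 0.001]
wrist_force: [0.6, 0.1, -1.3]
grip_width: 0.0236
t 19.45 p [ 0.5651 -0.0673  0.2147] q [0.2179 0.976  0.     0.0014] rx/yw [[-0.905, 0.425, 0.003], [0.425, 0.905, -0.001], [-0.003, 0.001, -1.0]] F [ 0.6  0.1 -1.3] w 0.0236 j [-0.22  0.13  1.31  0.    1.7  -1.35]
shift cm [-1.42 -2.72 12.47]
```

```bash
python3 -m pendant '[[0,0,8.4,-0.7,-1.4,0,-0.6],[0,0,16.8,-1.4,-2.7,0,-0.6],[0,0,25.2,-1.4,-2.7,0,-0.6],[0,0,33.6,-1.4,-2.7,0,-0.6],[0,0,42,-1.4,-2.7,0,-0.6],[0,0,50.4,-1.4,-2.7,0,-0.6],[0,0,58.8,-1.4,-2.7,2,-0.6],[0,0,67.1,-1.4,-2.7,5,-0.6]]';python3 -m pendant '[[0,0,0,0,0,4,-0.6],[0,0,0,0,0,6.5,-0.6],[0,0,0,0,0,7.2,-0.6],[0,0,0,0,0,7.2,-0.6],[0,0,0,0,0,7.2,-0.6]]'; python3 -c "
from h import *
st();wristshot('k_w');rel([.5667,-.098,.0716])"
```

```text
time_s: 20.25
ee_pos: [0.5682, -0.0974, 0.1652]
tool_rot: [0.722, 0.692, 0.002, 0.002]
wrist_force: [-0.4, -0.4, -1.0]
grip_width: 0.0234
time_s: 20.75
ee_pos: [0.5678, -0.0973, 0.093]
tool_rot: [0.719, 0.695, 0.001, 0.001]
wrist_force: [-0.2, 0.2, -0.7]
grip_width: 0.0239
t 20.75 p [ 0.5678 -0.0973  0.093 ] q [0.7195 0.6945 0.0008 0.0012] rx/yw [[0.035, 0.999, 0.003], [0.999, -0.035, -0.001], [-0.001, 0.003, -1.0]] F [-0.2  0.2 -0.7] w 0.0239 j [-0.27  0.19  1.48  0.    1.47 -0.23]
shift cm [-0.07 -0.15  2.19]
```

View pics/k_w.png

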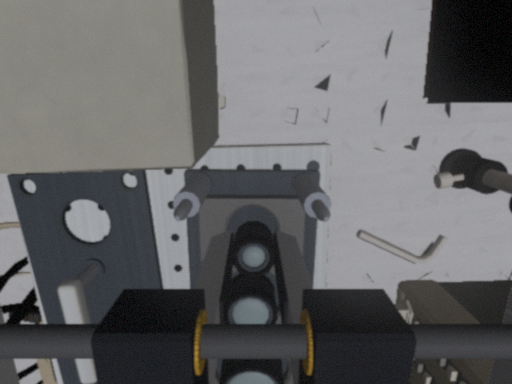

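Small lens at (254,257) is over the small pocket. Lowering.

```bash
python3 -m pendant '[[0,0,0,-0.1,0,0.5,-0.6],[0,0,0,-0.1,0,1,-0.6],[0,0,0,-0.1,0,1.4,-0.6],[0,0,0,-0.1,0,1.7,-0.6],[0,0,0,-0.1,0,1.9,-0.6],[0,0,0,-0.1,0,1.9,-0.6]]';python3 -m pendant '[[0,0,0,0,0,0.04,-0.6],[0,0,0,0,0,0.04,-0.6]]'
```

```text
time_s: 21.4
ee_pos: [0.5663, -0.0979, 0.0716]
tool_rot: [0.719, 0.695, -0.0, -0.0]
wrist_force: [-0.6, 0.1, -0.6]
grip_width: 0.0238
time_s: 21.6
ee_pos: [0.5668, -0.098, 0.0719]
tool_rot: [0.719, 0.695, 0.0, 0.0]
wrist_force: [-0.3, -0.2, -0.4]
grip_width: 0.0237
```

```bash
python3 -m pendant '[[0,0,0,0,0,0.06,-0.6],[0,0,0,0,0,0.06,-0.6]]';python3 -m pendant '[[0,0,0,0,0,0.04,-0.6],[0,0,0,0,0,0.04,-0.6]]'
```

```text
time_s: 21.8
ee_pos: [0.5667, -0.098, 0.0712]
tool_rot: [0.719, 0.695, 0.0, 0.0]
wrist_force: [0.3, -0.6, 0.0]
grip_width: 0.0236
time_s: 22.0
ee_pos: [0.5667, -0.098, 0.0711]
tool_rot: [0.719, 0.695, 0.0, 0.0]
wrist_force: [-0.3, 0.3, 1.5]
grip_width: 0.0236
```

```bash
python3 -m pendant '[[0,0,0,0,0,0,-0.3],[0,0,0,0,0,0,-0.1],[0,0,0,0,0,0,0],[0,0,0,0,0,-2,0],[0,0,0,0,0,-6,0],[0,0,0,0,0,-11,0],[0,0,0,-2,-2,-14.5,0],[0,0,0,-3,-6,-15,0]]'; python3 -m pendant '[[0,0,0,0,-4,0,0],[0,0,0,0,-5,0,0],[0,0,0,0,-5,0,0],[0,0,0,0,-5,0,0]]';python3 - <<'E'
from h import *
st();wristshot('m_w')
W=cloud('wrist',np.load('/tmp/m_w.npy'),np.load('/tmp/m_w_T.npy'))
for c,r in(((.562,-.214),.026),((.5647,-.1503),.02),((.5667,-.0982),.014)):
    m=(np.hypot(W[...,0]-c[0],W[...,1]-c[1])<r)&(W[...,2]>.08)&(W[...,2]<.1);q=W[m]
    if len(q)<50: continue
    A=np.c_[q[:,:2]-q[:,:2].mean(0),np.ones(len(q))]
    print('lens',len(q),q.mean(0).round(4),np.percentile(q[:,2],[5,50,95]).round(4),np.linalg.lstsq(A,q[:,2],rcond=None)[0].round(4))
rackfit('m_w')
E
```

```text
time_s: 22.8
ee_pos: [0.5087, -0.1276, 0.2265]
tool_rot: [0.719, 0.695, 0.002, 0.005]
wrist_force: [-0.6, -0.9, 1.0]
grip_width: 0.0469
time_s: 23.2
ee_pos: [0.4564, -0.1241, 0.2207]
tool_rot: [0.719, 0.695, 0.0, 0.0]
wrist_force: [-0.2, -0.0, 0.8]
grip_width: 0.0467
t 23.20 p [ 0.4564 -0.1241  0.2207] q [7.194e-01 6.946e-01 3.000e-04 3.000e-04] rx/yw [[0.035, 0.999, 0.001], [0.999, -0.035, 0.0], [0.0, 0.001, -1.0]] F [-0.2 -0.   0.8] w 0.0467 j [-0.39 -0.09  1.52  0.    1.71 -0.35]
lens 1517 [ 0.5619 -0.2142  0.087 ] [0.0843 0.0872 0.0889] [ 0.0131 -0.0239  0.087 ]
lens 1000 [ 0.5633 -0.1502  0.0869] [0.0843 0.0871 0.0889] [ 0.0221 -0.0287  0.0869]
lens 513 [ 0.5659 -0.0986  0.0869] [0.0832 0.0871 0.089 ] [ 0.0517 -0.0332  0.0869]
post -1 1 78 [ 0.5319 -0.0671] 0.129
post 1 1 112 [ 0.6013 -0.0699] 0.1291
pocket S 262 [ 0.5639 -0.0962  0.0588] [ 0.5675 -0.0994  0.0599] [0.03  0.033 0.007]
pocket M 308 [ 0.562  -0.1442  0.0591] [ 0.5656 -0.151   0.0602] [0.043 0.043 0.007]
pocket L 281 [ 0.5638 -0.1993  0.0591] [ 0.564 -0.203  0.06 ] [0.054 0.029 0.007]
rack [ 0.5629 -0.1624] yaw -0.0396 res mm [-0.3  0.   0.3 -0. ]
S [ 0.5654 -0.0985]
M [ 0.5633 -0.1504]
L [ 0.5608 -0.2144]
```

View pics/m_w.png

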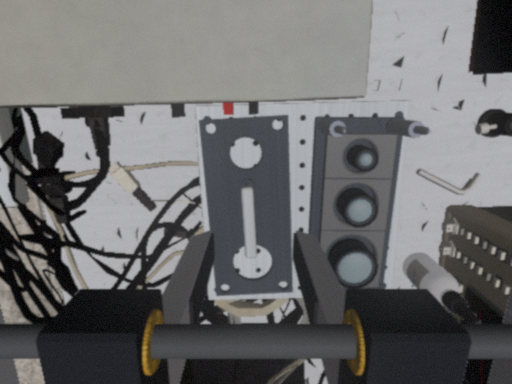

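All three lenses stand in their pockets: small (367,158), medium (357,207), large (354,265). The tier's corner holes are at about (209,126), (279,126), (224,288) and (283,285), and its handle runs from (248,185) to (250,255).

```bash
cat > tier.py <<'E'
from h import *
import sys
def fit(fn,zh=.0545):
    img=cv2.cvtColor(cv2.imread(f"pics/{fn}.png"),cv2.COLOR_BGR2GRAY).astype(float)
    T=np.load(f"/tmp/{fn}_T.npy");K=cams.camera_model("wrist")["intrinsics"];W=cloud('wrist',np.load(f"/tmp/{fn}.npy"),T)
    m=(W[...,2]>.084)&(W[...,2]<.105)&(abs(W[...,0]-.4526)<.03)&(abs(W[...,1]+.157)<.06);q=W[m]
    c=np.array(cv2.minAreaRect(q[:,:2].astype(np.float32))[0]);r=cv2.minAreaRect(q[:,:2].astype(np.float32))
    u,s,v=np.linalg.svd(q[:,:2]-q[:,:2].mean(0),full_matrices=False);d=v[0]*np.sign(v[0,1]);yaw=np.arctan2(-d[0],d[1])
    print("handle n",len(q),"rect",np.round(r[0],4),np.round(r[1],4),"mean",q.mean(0).round(4),"yaw",yaw.round(4))
    Ti=np.linalg.inv(T);c=q[:,:2].mean(0)
    A=[];B=[]
    for it in range(2):
        A=[];B=[]
        for sx in(-1,1):
            for sy in(-1,1):
                l=np.array([sx*.035,sy*.094]);Rr=np.array([[np.cos(yaw),-np.sin(yaw)],[np.sin(yaw),np.cos(yaw)]])
                w=np.array([*(c+Rr@l),zh,1]);p=K@(Ti@w)[:3];px=p[:2]/p[2];f=K[0,0]/p[2];w_=int(.009*f)+1
                x0,y0=np.round(px).astype(int)
                if not(w_<=x0<512-w_ and w_<=y0<384-w_):continue
                sub=img[y0-w_:y0+w_+1,x0-w_:x0+w_+1];lo=np.percentile(sub,20);g=(sub>lo+.5*(sub.max()-lo)).astype(np.uint8)
                n,lab,st_,ce=cv2.connectedComponentsWithStats(g)
                yy,xx=np.mgrid[-w_:w_+1,-w_:w_+1]
                best=min(range(1,n),key=lambda i:np.hypot(*(ce[i]-w_))-0.05*st_[i,4])
                wt=(sub-lo).clip(0)*(cv2.dilate((lab==best).astype(np.uint8),np.ones((3,3))));pc=np.array([x0+(xx*wt).sum()/wt.sum(),y0+(yy*wt).sum()/wt.sum()])
                ray=T[:3,:3]@(np.linalg.inv(K)@np.array([*pc,1]));t=(zh-T[2,3])/ray[2];h=T[:3,3]+t*ray
                A.append(l);B.append(h[:2])
                if it: print("hole",sx,sy,pc.round(1),h[:2].round(4),"area",st_[best,4])
        A=np.array(A);B=np.array(B)
        fu=lambda p:(np.c_[np.cos(p[2])*A[:,0]-np.sin(p[2])*A[:,1]+p[0],np.sin(p[2])*A[:,0]+np.cos(p[2])*A[:,1]+p[1]]-B).ravel()
        r=least_squares(fu,[*c,yaw],loss="soft_l1",f_scale=.001);c=r.x[:2];yaw=r.x[2]
    print(fn,"tier",c.round(4),"yaw",yaw.round(4),"res mm",(fu(r.x)*1e3).round(1))
for a in sys.argv[1:]: fit(a)
E
python3 tier.py m_w e_w
```

```text
handle n 853 rect [ 0.4508 -0.1585] [0.012  0.0754] mean [ 0.4509 -0.1564  0.0937] yaw 0.021
hole -1 -1 [224.6 286.7] [ 0.4177 -0.2525] area 38
hole -1 1 [210.4 127.9] [ 0.4139 -0.0658] area 79
hole 1 -1 [282.7 283.7] [ 0.4873 -0.2508] area 38
hole 1 1 [276.9 124.3] [ 0.4831 -0.0646] area 79
m_w tier [ 0.4505 -0.1584] yaw 0.0216 res mm [-0.2 -0.7 -0.4  0.6  0.2 -0.8  0.4  0.9]
handle n 1180 rect [ 0.4512 -0.1592] [0.0123 0.0757] mean [ 0.4524 -0.1577  0.0931] yaw 0.0216
hole -1 -1 [127.9 227.2] [ 0.4183 -0.253 ] area 47
hole -1 1 [95.8 49.1] [ 0.4144 -0.0665] area 76
hole 1 -1 [188.9 223.5] [ 0.488  -0.2514] area 51
hole 1 1 [166.2  44.6] [ 0.4837 -0.0653] area 80
e_w tier [ 0.4511 -0.159 ] yaw 0.0218 res mm [-0.1 -0.7 -0.4  0.6  0.1 -0.8  0.3  1. ]
```

```bash
python3 -c "
from h import *
rel([.4507,-.1587,.071])"; python3 -m pendant '[[0,0,-3.2,-3.4,-0.4,3,0],[0,0,-3.2,-3.4,-0.4,7,0],[0,0,-3.2,-3.4,-0.4,11,0],[0,0,-3.2,-3.4,-0.4,14,0],[0,0,-3.2,-3.4,-0.4,14.5,0],[0,0,-3.2,-3.4,-0.4,14.5,0]]'; python3 -c "
from h import *
st();rel([.4507,-.1587,.071])"
```

```text
shift cm [-3.49 -0.47 14.95]
time_s: 23.85
ee_pos: [0.4506, -0.1575, 0.0747]
tool_rot: [0.7, 0.715, -0.0, -0.001]
wrist_force: [0.4, 0.2, 0.9]
grip_width: 0.0472
t 23.85 p [ 0.4506 -0.1575  0.0747] q [ 6.996e-01  7.145e-01 -3.000e-04 -1.400e-03] rx/yw [[-0.021, 1.0, -0.002], [1.0, 0.021, 0.001], [0.001, -0.002, -1.0]] F [0.4 0.2 0.9] w 0.0472 j [-0.46 -0.01  1.73  0.    1.42 -0.48]
shift cm [-0.12  0.01  0.37]
```

```bash
python3 -m pendant '[[0,0,0,-0.1,0,0.3,0],[0,0,0,-0.1,0,0.3,-0.3],[0,0,0,-0.1,0,0.3,-0.6],[0,0,0,-0.1,0,0.3,-0.85],[0,0,0,-0.1,0,0.3,-0.85],[0,0,0,-0.1,0,0.3,-0.85],[0,0,0,-0.1,0,0.3,-0.85]]' 30; python3 -c "
from h import *
st()"
```

```text
time_s: 24.55
ee_pos: [0.4507, -0.1589, 0.0731]
tool_rot: [0.7, 0.714, 0.0, 0.0]
wrist_force: [-0.1, 0.7, 1.7]
grip_width: 0.0117
t 24.55 p [ 0.4507 -0.1589  0.0731] q [6.998e-01 7.143e-01 2.000e-04 3.000e-04] rx/yw [[-0.021, 1.0, 0.001], [1.0, 0.021, -0.0], [-0.0, 0.001, -1.0]] F [-0.1  0.7  1.7] w 0.0117 j [-0.46 -0.01  1.74  0.    1.41 -0.48]
```

```bash
python3 -m pendant '[[0,0,0,0,0,-1,-0.85],[0,0,0,0,0,-3,-0.85],[0,0,0,0,0,-6,-0.85],[0,0,0,0,0,-9,-0.85],[0,0,0,0,0,-11,-0.85],[0,0,0,0,0,-11.5,-0.85],[0,0,0,0,0,-11.5,-0.85]]' 40; python3 -c "
from h import *
st();rel([.5642,-.162,.19])"
```

```text
time_s: 25.25
ee_pos: [0.4506, -0.159, 0.1881]
tool_rot: [0.7, 0.714, 0.0, 0.0]
wrist_force: [0.5, 0.2, -3.5]
grip_width: 0.0117
t 25.25 p [ 0.4506 -0.159   0.1881] q [6.998e-01 7.143e-01 1.000e-04 3.000e-04] rx/yw [[-0.021, 1.0, 0.001], [1.0, 0.021, -0.0], [-0.0, 0.001, -1.0]] F [ 0.5  0.2 -3.5] w 0.0117 j [-0.46 -0.07  1.56  0.    1.65 -0.48]
shift cm [-0.54 11.36 -0.19]
```

```bash
python3 -m pendant '[[0,0,0,-0.1,2,0,-0.85],[0,0,1,-0.2,5,0,-0.85],[0,0,2,-0.4,8,0,-0.85],[0,0,3.5,-0.54,10.5,0,-0.85],[0,0,3.5,-0.54,11.36,0,-0.85],[0,0,3.5,-0.54,11.36,0,-0.85],[0,0,3.5,-0.54,11.36,0,-0.85],[0,0,3.5,-0.54,11.36,0,-0.85]]'; python3 -c "
from h import *
st();wristshot('n_w')"
```

```text
time_s: 26.05
ee_pos: [0.5631, -0.1619, 0.1875]
tool_rot: [0.721, 0.693, -0.0, -0.0]
wrist_force: [-0.0, 0.3, -3.2]
grip_width: 0.0113
t 26.05 p [ 0.5631 -0.1619  0.1875] q [ 7.214e-01  6.926e-01 -3.000e-04 -5.000e-04] rx/yw [[0.041, 0.999, -0.001], [0.999, -0.041, 0.0], [0.0, -0.001, -1.0]] F [-0.   0.3 -3.2] w 0.0113 j [-0.38  0.17  1.31 -0.    1.66 -0.34]
```

View pics/n_w.png

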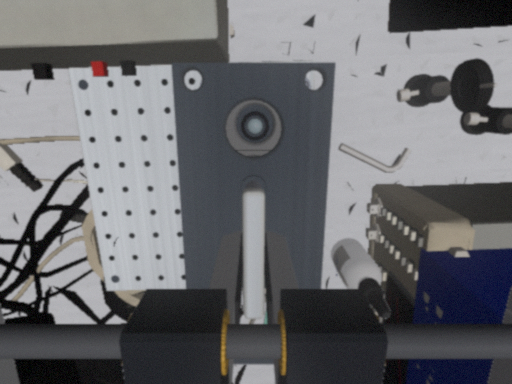

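Run:
```python
from h import *
fn='n_w';T=np.load(f"/tmp/{fn}_T.npy");K=cams.camera_model("wrist")["intrinsics"];W=cloud('wrist',np.load(f"/tmp/{fn}.npy"),T)
im=cv2.imread("pics/n_w.png");g=cv2.cvtColor(im,cv2.COLOR_BGR2GRAY)
z=W[...,2]
m=(z>.15)&(z<.18);q=W[m];qs=q[(abs(q[:,0]-.564)<.06)]
A=np.c_[qs[:,:2]-[.564,-.162],np.ones(len(qs))];print('plate plane',np.linalg.lstsq(A,qs[:,2],rcond=None)[0].round(4),len(qs), 'bounds',np.percentile(qs,[.5,99.5],axis=0).round(4))
zt=np.median(qs[:,2])
for(u,v)in((193,80),(314,79)):
    sub=m[v-14:v+15,u-14:u+15]; hole=(~sub).astype(np.uint8);n,l,s,c=cv2.connectedComponentsWithStats(hole);i=l[14,14]
    dc=c[i]+[u-14,v-14]
    sg=g[v-14:v+15,u-14:u+15];b=(sg>110).astype(np.uint8);n2,l2,s2,c2=cv2.connectedComponentsWithStats(b);j=1+np.argmax(s2[1:,4]);bc=c2[j]+[u-14,v-14]
    for nm,pc,zz in(("depth",dc,zt),("bright",bc,zt-.003)):
        ray=T[:3,:3]@(np.linalg.inv(K)@np.array([*pc,1]));t=(zz-T[2,3])/ray[2];print(nm,pc.round(1),(T[:3,3]+t*ray).round(4),s[i,4],s2[j,4])
m2=(z>.105)&(z<.14)
for(u,v)in((193,80),(314,79)):
    mm=np.zeros_like(m2);mm[v-14:v+15,u-14:u+15]=m2[v-14:v+15,u-14:u+15];print('pin seen',mm.sum(),W[mm].mean(0).round(4) if mm.any() else '')
print('cam',T[:3,3].round(4))
cv2.imwrite("pics/n_z.png",cv2.resize(im[50:110,160:345],None,fx=4,fy=4,interpolation=cv2.INTER_CUBIC))
```

```text
plate plane [-0.0029 -0.0016  0.1707] 25656 bounds [[ 0.5178 -0.2625  0.1679]
 [ 0.6114 -0.0592  0.1736]]
depth [193.   79.7] [ 0.5326 -0.067   0.1706] 269 262
bright [192.6  79.3] [ 0.5318 -0.0666  0.1676] 269 262
depth [313.7  79.8] [ 0.6011 -0.0698  0.1706] 270 273
bright [313.8  79.2] [ 0.6017 -0.0693  0.1676] 270 273
pin seen 4 [ 0.5271 -0.0645  0.1061]
pin seen 38 [ 0.6068 -0.0684  0.1134]
cam [ 0.5665 -0.0821  0.367 ]
```

View pics/n_z.png

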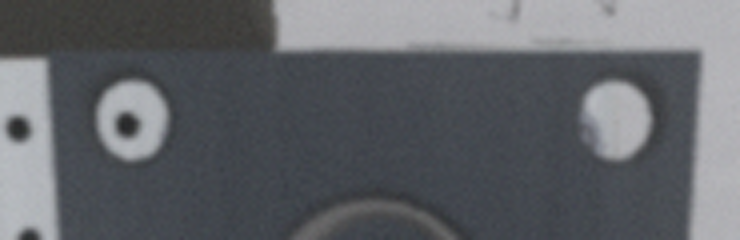

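Hole centres in the wrist view are at (193,80) and (314,79). At this end the tier sits about 1 mm short in x, which matches the settling error. I'll lower it to just above the tips and recheck.

```bash
python3 -m pendant '[[0,0,0,0,0,1,-0.85],[0,0,0,0,0,2,-0.85],[0,0,0,0,0,2.8,-0.85],[0,0,0,0,0,2.8,-0.85],[0,0,0,0,0,2.8,-0.85],[0,0,0,0,0,2.8,-0.85]]'
python3 - <<'E'
from h import *
st();wristshot('o_w')
im=cv2.imread("pics/o_w.png");cv2.imwrite("pics/o_z.png",cv2.resize(im[40:120,150:350],None,fx=4,fy=4,interpolation=cv2.INTER_CUBIC))
E
```

```text
time_s: 26.7
ee_pos: [0.5644, -0.162, 0.1601]
tool_rot: [0.721, 0.693, 0.0, 0.0]
wrist_force: [0.4, 0.4, -3.5]
grip_width: 0.0115
t 26.70 p [ 0.5644 -0.162   0.1601] q [7.213e-01 6.926e-01 2.000e-04 3.000e-04] rx/yw [[0.04, 0.999, 0.001], [0.999, -0.04, -0.0], [-0.0, 0.001, -1.0]] F [ 0.4  0.4 -3.5] w 0.0115 j [-0.38  0.18  1.35  0.    1.6  -0.34]
```

View pics/o_z.png

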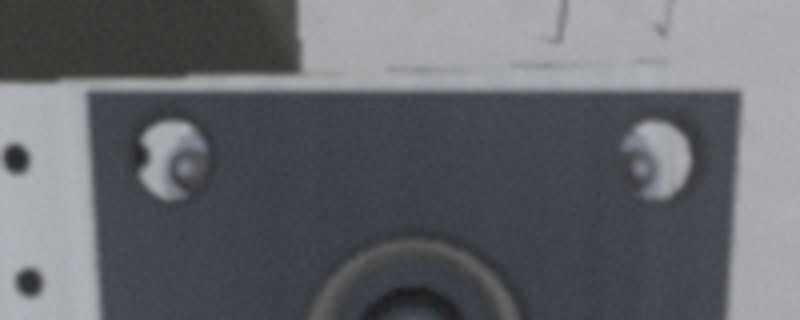

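The pin tips sit symmetrically in both near holes: (190,163) and (638,165) in the zoom, against hole centres (172,160) and (658,160). That matches the expected parallax. Lowering with force checks.

```bash
python3 -m pendant '[[0,0,0,0,0,0.4,-0.85],[0,0,0,0,0,0.8,-0.85],[0,0,0,0,0,1.1,-0.85],[0,0,0,0,0,1.1,-0.85]]'; python3 -m pendant '[[0,0,0,0,0,0.3,-0.85],[0,0,0,0,0,0.6,-0.85],[0,0,0,0,0,0.6,-0.85]]'
```

```text
time_s: 27.15
ee_pos: [0.5637, -0.1618, 0.1478]
tool_rot: [0.721, 0.693, -0.0, -0.001]
wrist_force: [0.2, -0.0, -2.6]
grip_width: 0.0114
time_s: 27.45
ee_pos: [0.5638, -0.1618, 0.1421]
tool_rot: [0.721, 0.693, -0.0, -0.001]
wrist_force: [0.1, 0.0, -3.6]
grip_width: 0.0116
```

Run:
```python
from h import *
st();wristshot('p_w')
im=cv2.imread("pics/p_w.png");cv2.imwrite("pics/p_z.png",cv2.resize(im[30:130,140:360],None,fx=3.6,fy=3.6,interpolation=cv2.INTER_CUBIC))
p,d=cams.capture("side");cv2.imwrite("pics/p_s.png",cv2.resize(p[60:200,180:360,::-1],None,fx=4,fy=4,interpolation=cv2.INTER_CUBIC))
```

```text
t 27.45 p [ 0.5638 -0.1618  0.1421] q [ 7.213e-01  6.926e-01 -2.000e-04 -6.000e-04] rx/yw [[0.04, 0.999, -0.001], [0.999, -0.04, 0.001], [0.0, -0.001, -1.0]] F [ 0.1  0.  -3.6] w 0.0116 j [-0.38  0.19  1.38  0.    1.57 -0.34]
```

View pics/p_z.png

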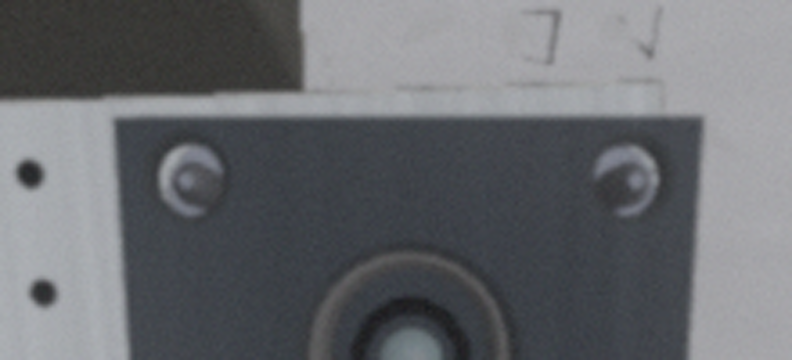

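View pics/p_s.png

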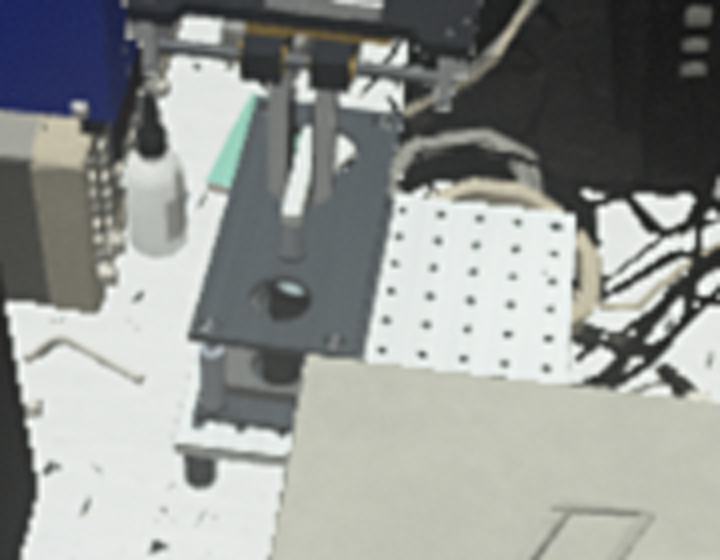

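Both near pins are centred in their holes with no contact force. The side view shows the tier level over the rack. Continuing down.

```bash
python3 -m pendant '[[0,0,0,0,0,0.3,-0.85],[0,0,0,0,0,0.5,-0.85],[0,0,0,0,0,0.5,-0.85]]'; python3 -m pendant '[[0,0,0,0,0,0.3,-0.85],[0,0,0,0,0,0.5,-0.85],[0,0,0,0,0,0.5,-0.85]]'
```

```text
time_s: 27.85
ee_pos: [0.5639, -0.1619, 0.1372]
tool_rot: [0.721, 0.693, -0.0, -0.0]
wrist_force: [-0.7, 0.4, -2.8]
grip_width: 0.0118
time_s: 28.15
ee_pos: [0.5639, -0.1619, 0.1322]
tool_rot: [0.721, 0.693, -0.0, -0.0]
wrist_force: [0.4, 1.4, -2.8]
grip_width: 0.0114
```

```bash
python3 -m pendant '[[0,0,0,0,0,0.15,-0.85],[0,0,0,0,0,0.25,-0.85],[0,0,0,0,0,0.25,-0.85]]'; python3 -m pendant '[[0,0,0,0,0,0.05,-0.85],[0,0,0,0,0,0.05,-0.85]]'
```

```text
time_s: 28.45
ee_pos: [0.5641, -0.1619, 0.1301]
tool_rot: [0.721, 0.693, -0.0, -0.0]
wrist_force: [-0.4, -0.7, -3.6]
grip_width: 0.0115
time_s: 28.65
ee_pos: [0.5642, -0.162, 0.1297]
tool_rot: [0.721, 0.693, 0.0, 0.0]
wrist_force: [-0.4, -0.1, -2.8]
grip_width: 0.0115
```

```bash
python3 -m pendant '[[0,0,0,0,0,0.05,-0.85],[0,0,0,0,0,0.05,-0.85]]'; python3 -m pendant '[[0,0,0,0,0,0.05,-0.85],[0,0,0,0,0,0.05,-0.85]]'
```

```text
time_s: 28.85
ee_pos: [0.5642, -0.1619, 0.1292]
tool_rot: [0.721, 0.693, 0.0, -0.0]
wrist_force: [0.9, 0.2, -3.3]
grip_width: 0.0114
time_s: 29.05
ee_pos: [0.5642, -0.162, 0.1292]
tool_rot: [0.721, 0.693, 0.0, 0.0]
wrist_force: [-0.6, 0.4, -1.6]
grip_width: 0.0118
```

```bash
python3 -m pendant '[[0,0,0,0,0,0.05,-0.85],[0,0,0,0,0,0.05,-0.85]]'; python3 -m pendant '[[0,0,0,0,0,0,-0.7],[0,0,0,0,0,0,-0.4],[0,0,0,0,0,0,-0.2],[0,0,0,0,0,0,-0.2],[0,0,0,0,0,-2,-0.2],[0,0,0,0,0,-6,-0.2],[0,0,0,0,0,-11,-0.2],[0,0,0,0,0,-14,-0.2]]'
python3 - <<'E'
from h import *
st();p,d,T=wristshot('q_w');W=cloud('wrist',d,T)
m=(abs(W[...,2]-.112)<.006)&(abs(W[...,0]-.564)<.05)&(abs(W[...,1]+.162)<.105);q=W[m]
A=np.c_[q[:,:2]-[.564,-.162],np.ones(len(q))];print(len(q),np.linalg.lstsq(A,q[:,2],rcond=None)[0].round(4))
p,d=cams.capture("side");cv2.imwrite("pics/q_s.png",cv2.resize(p[60:200,180:360,::-1],None,fx=4,fy=4,interpolation=cv2.INTER_CUBIC))
E
```

```text
time_s: 29.25
ee_pos: [0.5642, -0.162, 0.1292]
tool_rot: [0.721, 0.693, 0.0, 0.0]
wrist_force: [-2.5, 0.5, 1.9]
grip_width: 0.0117
time_s: 30.05
ee_pos: [0.565, -0.1623, 0.2726]
tool_rot: [0.721, 0.693, 0.001, 0.002]
wrist_force: [-0.5, -1.0, 0.1]
grip_width: 0.0372
t 30.05 p [ 0.565  -0.1623  0.2726] q [0.7213 0.6927 0.0012 0.0024] rx/yw [[0.04, 0.999, 0.005], [0.999, -0.04, -0.002], [-0.002, 0.005, -1.0]] F [-0.5 -1.   0.1] w 0.0372 j [-0.38  0.17  1.15  0.    1.82 -0.34]
12554 [-0.0004 -0.0005  0.1123]
```

View pics/q_w.png

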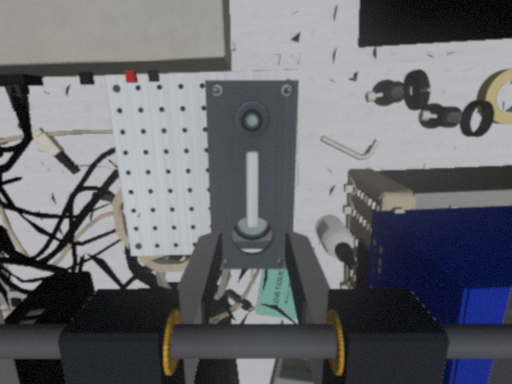

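View pics/q_s.png

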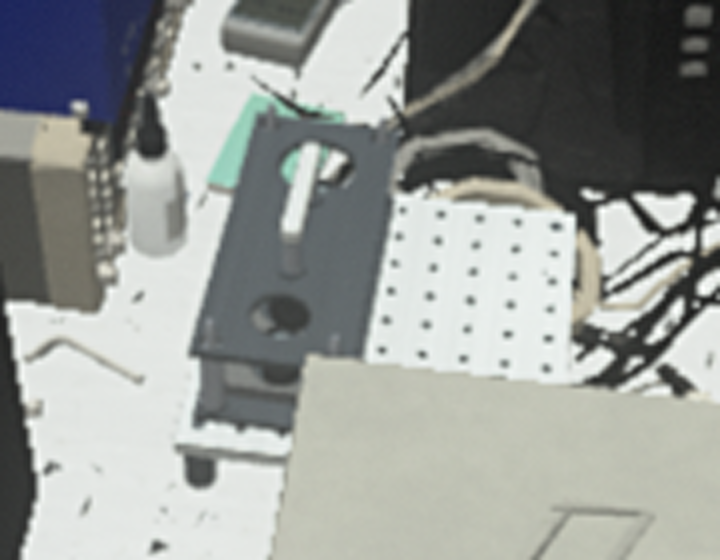

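Run:
```python
from h import *
d=np.load('/tmp/q_w.npy');W=cloud('wrist',d,np.load('/tmp/q_w_T.npy'))
c=np.array([.5642,-.162]);y=-.04;X=W[...,0]-c[0];Y=W[...,1]-c[1]
x_=np.cos(y)*X+np.sin(y)*Y;y_=-np.sin(y)*X+np.cos(y)*Y
for sx in(-1,1):
  for sy in(-1,1):
    m=(np.hypot(x_-sx*.035,y_-sy*.094)<.012)&(W[...,2]>.118)&(W[...,2]<.14);print(sx,sy,m.sum(),W[m].mean(0).round(4),W[m][:,2].max().round(4))
im=cv2.imread("pics/q_w.png");cv2.imwrite("pics/q_z.png",cv2.resize(im[70:280,195:310],None,fx=2.8,fy=2.8,interpolation=cv2.INTER_CUBIC))
```

```text
-1 -1 18 [ 0.5273 -0.2537  0.1233] 0.1285
-1 1 42 [ 0.5336 -0.0677  0.1247] 0.1287
1 -1 34 [ 0.5954 -0.2564  0.1239] 0.1292
1 1 43 [ 0.6024 -0.0704  0.1246] 0.1299
```

View pics/q_z.png

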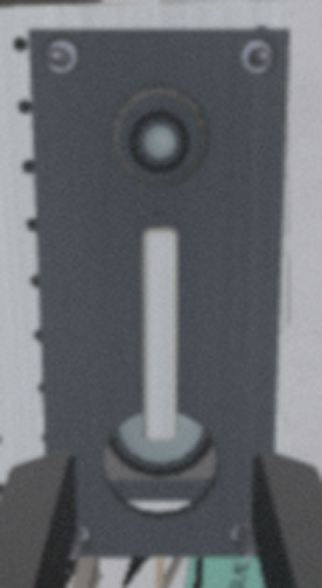

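All four pins stand through their holes, with tips at z 0.129. The plate is level with its top at z 0.1123, and the gripper is clear. Handing in.

```bash
python3 -c "
from workcell import manip
print(manip.finish_job())"
```

```text
the job is handed in; nothing more can be done
None
```

The three lenses are in their own pockets in size order, the upper tier is on all four posts with its handle up, and the job was handed in at about 30 s of the 99 s allowed.

- **Lenses:** I placed the large, then the medium, then the small lens. Each was lowered until light contact and then released. Before the tier went on, their tops measured z 0.087, against 0.088 expected when fully down, and all stood upright. The lens tops also showed a small fitted tilt. It grew as the camera viewed them more from the side, so I took it as a viewing effect rather than real lean.
- **Tier:** It first touched at the expected height, with the contact force only a few newtons. After release its top measured z 0.1123, against 0.112 expected, with a tilt of 0.0005 rad. The depth image showed all four pin tips standing about 17 mm above the plate.
- **Mended on the way:** I first gripped the medium lens about 3 mm too low, so I opened, raised and gripped it again before lifting.
- **Disagreement:** One oblique view put the rack about 1.3 mm off in x from the other three fits. I used the overhead ones, and the pins seen in the near holes agreed with them.
- **Not seen directly:** I could not view the two far corner holes while lowering the tier. They were confirmed only afterwards by depth.

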